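# Batch tool handles into the drying bay

### The job

Lay all the turned wooden handles in the tipping pan, then tip the pan by its lever to the red mark (60 degrees), hold it there for two seconds so that they slide into the orange tote, and bring it back level; any handle that misses goes into the tote by hand. Then push the tote along the rollers fully home against the end stop of the drying bay, and after that turn the timer's pointer to the red marker. Leave the other tools where they lie.

Things in the scene. Friction and masses are not known exactly. Their poses are not given: they have to be found in the camera images.
- station: fixed: green pedestal with a tipping steel pan; beyond it a lane of free rollers leads left to a blue drying bay. Origin on the bench under the pan's pivot; x points away from the robot (the way the pan tips), y left along the lane. The pan pivots about a line parallel to y, 190 mm up at x = 0. Pedestal and uprights: x -100..22, y -116..116 mm, 205 mm high; white disc at y 119 mm up to 258 mm
- pan (a joint): tilt of the pan (rad): 0 = level, on its stop; it grows as the pan tips away from the robot, over the lane; 1.05 (60 degrees) is the red mark; hard stop at 1.25. Friction holds it at any angle, loaded or not: about 5 N at the lever's grip moves it
- pan_floor (a point): point on the pan's flat floor, tilting with it; axes as the station's when level, then 20 mm nearer the robot than the pivot, 178 mm above the bench. The flat floor reaches 90 mm from it to the rear wall (robot side), 60 mm to the front, where an upturned lip begins (18 degrees, 47 mm long, no wall), and 98 mm to each side wall; walls stand 48 mm above the floor
- lever_grip (a point): middle of the black round grip of the pan's lever, left of the pan: a bar 18 mm thick, 50 mm long, parallel to the pivot and 100 mm from it; this point is at the station's y = 158 mm and turns with the pan. The lever leans 30 degrees towards the robot when the pan is level (green mark on the white disc) and 30 degrees away at the red mark. Nothing stands beside or above the grip
- tote: orange open tote standing on the rollers, 190 x 260 x 70 mm (x, y, z), walls and floor 5 mm, 0.3 to 0.55 kg, at the start in front of the pan. Origin at the centre of its underside, axes as the station's. It rolls along the lane at a push of 1 to 3 N
- bay (a point): where the tote's origin comes when fully home, touching the bay's end stop; axes as the station's, in whose frame it is at x 145, y 282, z 34 mm. The lane's centre line is x = 145 mm, from y = -150 mm to the end stop's face at y = 412 mm; roller tops 34 mm up, rails 203 mm apart inside and 46 mm high, cheeks beside the bay 96 mm high (y 165..415 mm)
- knob_center (a point): on the axis of the timer's knob, where to grip it: an upright black bar 44 mm long, 14 mm thick, 32 mm high; this point is 86 mm above the bench, the bar's top 93 mm, the top of the grey timer box (110 x 110 mm) 50 mm. The bar lies along the line from this point to the pointer
- knob_pointer (a point): tip of the knob's white pointer, 34 mm from the axis, turning with the knob
- mark (a point): the point that the pointer's tip must meet, 34 mm from the axis, at the inner end of the small red marker block on the timer's dial (its place on the dial differs from run to run)
- timer_knob (a joint): turn of the timer's knob (rad), growing clockwise seen from above, range 0 to 3.0; the marker always lies clockwise of the pointer at the start (0.6 to 2.0 rad). Light friction holds it
- sanding_block: bystander among the handles: cork sanding block 70 x 45 x 26 mm, origin at the centre of its underside, x along its length
- saw: bystander: pull saw with a wooden handle lying beyond the handles, about 300 mm long, up to 35 mm high; origin below the front end of its handle, x along the blade
- glue: bystander: white glue bottle 52 mm across, 130 mm high, origin at the centre of its underside
- handle1: octagonal turned wooden tool handle, 85 mm long, 28 mm across the flats, with a brass end, 60 g, lying on the bench. Origin on its axis, 40 mm from the wooden butt and 45 mm from the brass end; its own x runs along the axis to the brass end. Lying flat its origin is 14 mm up. Three to five of the five handles are there in a run
- handle2: octagonal turned wooden tool handle, 85 mm long, 28 mm across the flats, with a brass end, 60 g, lying on the bench. Origin on its axis, 40 mm from the wooden butt and 45 mm from the brass end; its own x runs along the axis to the brass end. Lying flat its origin is 14 mm up. Three to five of the five handles are there in a run
- handle3: octagonal turned wooden tool handle, 85 mm long, 28 mm across the flats, with a brass end, 60 g, lying on the bench. Origin on its axis, 40 mm from the wooden butt and 45 mm from the brass end; its own x runs along the axis to the brass end. Lying flat its origin is 14 mm up. Three to five of the five handles are there in a run
- handle4: octagonal turned wooden tool handle, 85 mm long, 28 mm across the flats, with a brass end, 60 g, lying on the bench. Origin on its axis, 40 mm from the wooden butt and 45 mm from the brass end; its own x runs along the axis to the brass end. Lying flat its origin is 14 mm up. Three to five of the five handles are there in a run
- handle5: octagonal turned wooden tool handle, 85 mm long, 28 mm across the flats, with a brass end, 60 g, lying on the bench. Origin on its axis, 40 mm from the wooden butt and 45 mm from the brass end; its own x runs along the axis to the brass end. Lying flat its origin is 14 mm up. Three to five of the five handles are there in a run
Not all that is in view belongs to the job. Leave any pink or turquoise look-alike of the handle3 alone.

How it is judged (in metres and radians):
On the way, in this order (a step that is already met when the one before it is completed fails the run):
1. all the handles lie in the pan, which is level (value of joint pan below 0.05 rad and x of handle1 in the frame of pan_floor between -0.09 and 0.09 m and y of handle1 in the frame of pan_floor between -0.1 and 0.1 m and z of handle1 in the frame of pan_floor between 0 and 0.07 m and linear speed of each of handle1, handle2, handle3, handle4, handle5 below 0.06 m/s and x of handle2 in the frame of pan_floor between -0.09 and 0.09 m and y of handle2 in the frame of pan_floor between -0.1 and 0.1 m and z of handle2 in the frame of pan_floor between 0 and 0.07 m and x of handle3 in the frame of pan_floor between -0.09 and 0.09 m and y of handle3 in the frame of pan_floor between -0.1 and 0.1 m and z of handle3 in the frame of pan_floor between 0 and 0.07 m and x of handle4 in the frame of pan_floor between -0.09 and 0.09 m and y of handle4 in the frame of pan_floor between -0.1 and 0.1 m and z of handle4 in the frame of pan_floor between 0 and 0.07 m and x of handle5 in the frame of pan_floor between -0.09 and 0.09 m and y of handle5 in the frame of pan_floor between -0.1 and 0.1 m and z of handle5 in the frame of pan_floor between 0 and 0.07 m), for 0.3 s.
2. the pan is held tipped at the red mark, 60 degrees give or take 6, for 1 s (value of joint pan between 0.942 and 1.152 rad), for 1 s.
3. the pan is back level and all the handles are in the tote (value of joint pan below 0.05 rad and x of handle1 in the frame of tote between -0.092 and 0.092 m and y of handle1 in the frame of tote between -0.127 and 0.127 m and z of handle1 in the frame of tote between 0 and 0.075 m and x of handle2 in the frame of tote between -0.092 and 0.092 m and y of handle2 in the frame of tote between -0.127 and 0.127 m and z of handle2 in the frame of tote between 0 and 0.075 m and x of handle3 in the frame of tote between -0.092 and 0.092 m and y of handle3 in the frame of tote between -0.127 and 0.127 m and z of handle3 in the frame of tote between 0 and 0.075 m and x of handle4 in the frame of tote between -0.092 and 0.092 m and y of handle4 in the frame of tote between -0.127 and 0.127 m and z of handle4 in the frame of tote between 0 and 0.075 m and x of handle5 in the frame of tote between -0.092 and 0.092 m and y of handle5 in the frame of tote between -0.127 and 0.127 m and z of handle5 in the frame of tote between 0 and 0.075 m), for 0.3 s.
4. the tote, with the handles, is home in the bay, within 12 mm of the end stop (y of tote in the frame of bay above -0.012 m and x of tote in the frame of bay between -0.012 and 0.012 m and angle between tote's own z axis and vertical below 0.06 rad and linear speed of tote below 0.02 m/s and x of handle1 in the frame of tote between -0.092 and 0.092 m and y of handle1 in the frame of tote between -0.127 and 0.127 m and z of handle1 in the frame of tote between 0 and 0.075 m and x of handle2 in the frame of tote between -0.092 and 0.092 m and y of handle2 in the frame of tote between -0.127 and 0.127 m and z of handle2 in the frame of tote between 0 and 0.075 m and x of handle3 in the frame of tote between -0.092 and 0.092 m and y of handle3 in the frame of tote between -0.127 and 0.127 m and z of handle3 in the frame of tote between 0 and 0.075 m and x of handle4 in the frame of tote between -0.092 and 0.092 m and y of handle4 in the frame of tote between -0.127 and 0.127 m and z of handle4 in the frame of tote between 0 and 0.075 m and x of handle5 in the frame of tote between -0.092 and 0.092 m and y of handle5 in the frame of tote between -0.127 and 0.127 m and z of handle5 in the frame of tote between 0 and 0.075 m), for 0.3 s.
5. the timer's pointer is at the red marker, within 5 mm (horizontal distance between knob_pointer and mark below 0.005 m), for 0.3 s.
At the end, for the whole second after the job is handed in: all handles lie at rest in the tote, the tote stands level in the bay within 12 mm of the end stop, the pan is level within 3 degrees, and the timer's pointer tip is within 5 mm of the red marker (all of step 4 and value of joint pan below 0.05 rad and horizontal distance between knob_pointer and mark below 0.005 m and linear speed of each of handle1, handle2, handle3, handle4, handle5 below 0.03 m/s); the robot touches nothing.
It fails at once if a bystander (sanding block, saw or glue bottle) is moved more than 50 mm (distance of any of sanding_block, saw, glue from where it was at the start of the episode above 0.05 m).
Of handle1, handle2, handle3, handle4, handle5 only 3 to 5 are there at a start; the rules pass over those that are not, and their reading is None.
At some moment in a run one of handle1, handle2, handle3, handle4, handle5 may be knocked a few centimetres aside while the robot is not near it.
Once in a run the grip may slacken for a moment while it holds something.
It also fails if it takes over 208 s, if anything falls off the work surface, if the arm or the gripper's body presses on something with over 40 N, if the wrist force passes 120 N, or if a joint passes its speed limit or range.

### The arm

A 6-joint arm with a two-finger parallel gripper is mounted at the origin on the work surface. World frame = base frame: x ahead of the robot, y to its left, z up, the work surface at z = 0. Lengths are in mm, angles in rad, forces in N, time in s.
With the tool pointing down it reaches from about 275 to 1000 mm from the base axis. Payload 8.4 kg.
Tool frame: the origin (TCP) lies between the finger pads; the fingertips stand 25 mm ahead of it and the grasp point (between the pads) lies 6 mm ahead of it; z points along the fingers, y is the line along which they close (so a half turn about z gives the same grasp; the last joint's range is limited). The gripper opens to 85 mm and grips with 20 to 120 N. Pads are 22 mm wide; open, the fingers measure 114 mm over their backs; the gripper's body (76 mm by 85 mm) begins 54 mm behind the grasp point. The pads swing forward as they close: fully open they stand 13 mm farther back than shut.
Start: joints at [1.322, 0.353, 1.633, -0, 1.155, -0.002], TCP at [152.687, 606.065, 256.281] pointing down, gripper open.
Joint ranges: [-2.63, 2.63], [-0.92, 2.1], [0.06, 2.66], [-1.3, 4.44], [0, 2.69], [-3.02, 3.02]. Speed limits (rad/s): [2.22, 2.22, 2.79, 3.14, 3.14, 3.14].

### API

Orientations are given as [roll, pitch, yaw] about the fixed x, y, z axes, in that order (R = Rz(yaw) Ry(pitch) Rx(roll)).
In Python, from rig import r, eyes, workorder gives the robot as it stands. The module is installed in compiled form; this text tells all that it offers.
- The arm moves only by the tool step_arm, never from a script. Its argument "moves" is a list of rows, each an object of numbers: "tx", "ty", "tz": the shift along the tool's x, y, z scaled (see below); "ax", "ay", "az": the turn, a rotation vector about the tool's x, y, z scaled (see below). In form: [{"tx": .., "ty": .., "tz": .., "ax": .., "ay": .., "az": ..}, ...]. A call has 1 to 5 rows; each row shifts and turns the commanded pose from where the row before left it, along the tool's axes as they then stand; what a row does not reach is not made up. The controller multiplies each number of a shift by 25 mm and each number of a turn by 90 degrees. A row lasts 1/8 s, in which the tool goes at most 62.5 mm and 10.7 degrees, less where a joint would pass 70% of its speed; a pose out of reach is approached as far as the arm can. A call with a number of a shift or a turn outside -1 to 1 is refused whole. A call with a gripper value outside its range is refused whole. "gripper" is the opening, from 0 (shut) to 1 (fully open), set as the call begins (left out, the last holds). The fingers move at their own pace and stop on an object; "newtons" is the grip in N (left out, the last holds). Time passes only in rows, so rows that do not move let the fingers close. It gives the time, the measured TCP pose, the force, the opening and the grip force at its end, in the units of the state.
- r.sense(): the state, without advancing time (a new reading comes with each control period).
- eyes.grab_frame(name): name is "scene" or "top" or "wrist"; returns (picture, depth): 400x640x3 uint8, red, green, blue; 400x640 float32, mm along the optical axis (not along the pixel's ray), 0 where there is no reading.
- eyes.camera_info(name): a dict with "intrinsics" (3x3 intrinsics, pixels), "cam_to_world" (4x4, takes a point from camera to world coordinates). Camera axes: x right, y up, looking along -z (the intrinsics and any distortion apply to the point x, -y, -z); pixel columns grow to the right and rows downward; lengths in mm; the calibration is good to about 2 mm. A picture is of the moment at which its call begins: read the wrist's pose just before it. camera_info takes no time and is no camera call; for the wrist camera it gives the pose at the moment of the call.
- workorder.sign_off(): hands the job in; it is judged then, once.
The state is a dict: "clock": time; "qpos": joint angles; "qvel": joint speeds; "joint_efforts": joint torques, N m; "eef_pos": TCP position; "tcp_rot": TCP orientation; "contact_force": force on the tool from outside, world axes, zero at the start; "wrist_torque": the same for the moment, N m; "opening": opening from 0.0 (shut) to 1.0 (fully open); "grasp_force": force on a finger pad.
Only numpy, scipy, OpenCV 4.12 (cv2) and the standard library are available. Lean on these libraries where they do the work, as an engineer would, in place of code of your own. Each camera call takes 0.05 s, during which the arm holds its last target. There are 200 camera calls.

## Working session

There is one attempt and no reset: what is moved stays moved. The work goes in short steps, Python scripts to look and compute and a tool call to move; the robot and the scene stay as the last step left them, time stands still between calls to the robot, and variables do not carry over. Pictures are saved under pics/ and viewed, at most 14 in all, crops included, and the job is handed in when it is done.

Besides the shell and the picture viewer there is one more tool, called after "Call:" by a JSON object that holds its "api" and its "payload", one argument or row to a line. step_arm: Moves the arm, as the interface text tells. Its arguments: {"type":"object","properties":{"moves":{"type":"array","items":{"type":"object","properties":{"tx":{"type":"number"},"ty":{"type":"number"},"tz":{"type":"number"},"ax":{"type":"number"},"ay":{"type":"number"},"az":{"type":"number"}}}},"gripper":{"type":"number"},"newtons":{"type":"number"}},"required":["moves"]}

```bash
mkdir -p pics; cat > h.py <<'E'
import numpy as np, cv2
from rig import r, eyes, workorder
def grab(n):
    ci=eyes.camera_info(n); im,d=eyes.grab_frame(n)
    return im,d,np.array(ci["intrinsics"]),np.array(ci["cam_to_world"])
def pts(d,K,T,uv):
    uv=np.atleast_2d(uv).astype(int); z=d[uv[:,1],uv[:,0]].astype(float)
    p=np.c_[(uv[:,0]-K[0,2])/K[0,0]*z,-(uv[:,1]-K[1,2])/K[1,1]*z,-z,np.ones(len(z))]
    return (p@T.T)[:,:3]
def ray(K,T,uv,h):
    uv=np.atleast_2d(uv).astype(float)
    q=np.c_[(uv[:,0]-K[0,2])/K[0,0],-(uv[:,1]-K[1,2])/K[1,1],-np.ones(len(uv))]@T[:3,:3].T
    o=T[:3,3]; return o+q*((h-o[2])/q[:,2])[:,None]
def save(im,n): cv2.imwrite("pics/"+n,im[...,::-1])
E
python3 - <<'E'
from h import *
for n in("top","scene"):
    im,d,K,T=grab(n); save(im,n+"0.png"); np.savez(n+"0.npz",im=im,d=d,K=K,T=T); print(n,K,T.round(3))
print(r.sense())
E
```

```text
top [[505.2813456    0.         318.66732675]
 [  0.         505.2813456  199.06383379]
 [  0.           0.           1.        ]] [[ 6.000000e-03  9.990000e-01 -5.000000e-02  4.440820e+02]
 [-1.000000e+00  7.000000e-03  1.000000e-03  5.283400e+01]
 [ 1.000000e-03  5.000000e-02  9.990000e-01  1.735675e+03]
 [ 0.000000e+00  0.000000e+00  0.000000e+00  1.000000e+00]]
scene [[477.59918159   0.         319.91956241]
 [  0.         477.59918159 203.17767376]
 [  0.           0.           1.        ]] [[ 5.430000e-01 -5.040000e-01  6.710000e-01  1.595647e+03]
 [ 8.400000e-01  3.340000e-01 -4.280000e-01 -6.120790e+02]
 [-9.000000e-03  7.960000e-01  6.050000e-01  1.110208e+03]
 [ 0.000000e+00  0.000000e+00  0.000000e+00  1.000000e+00]]
{'clock': 0.1, 'qpos': array([ 1.32159976e+00,  3.53587506e-01,  1.63408364e+00, -2.39841555e-05,
        1.15517640e+00, -2.38212479e-03]), 'qvel': array([-0.0008371 , -0.00180766, -0.00193105,  0.00188983,  0.00040322,
       -0.00160802]), 'joint_efforts': array([ 6.85634359e-05, -6.06360340e+01, -3.42822111e+01, -2.02310180e-04,
        3.89945475e-03, -1.70930619e-06]), 'eef_pos': array([152.5941993 , 605.6704473 , 255.62112877]), 'tcp_rot': array([-3.14033772e+00,  1.89407634e-05,  2.89478792e+00]), 'contact_force': array([0.21858645, 0.17582362, 0.56725949]), 'wrist_torque': array([-0.00200226, -0.06695255, -0.05979875]), 'grasp_force': 0.0, 'opening': 1.001398918320647}
```

View pics/top0.png

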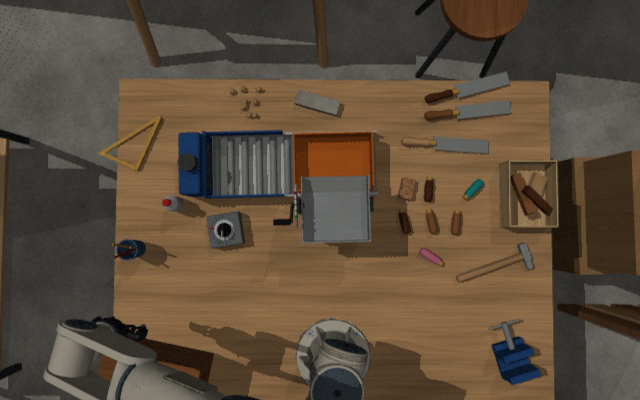

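View pics/scene0.png

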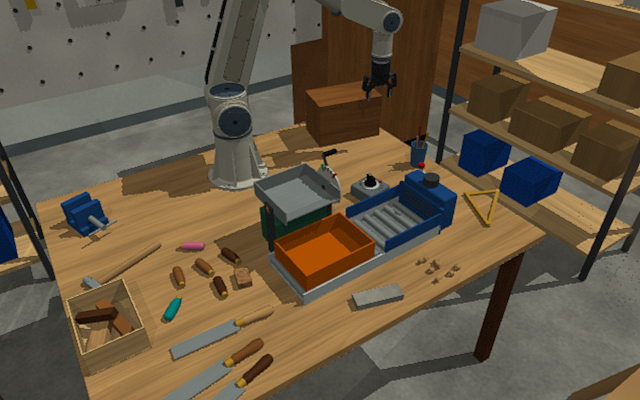

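The top view shows four candidate handles: A (429,189), B (405,222), C (432,221) and D (456,222). These could be mistaken for them: the cork block (408,188), turquoise (474,189) and pink (431,257) look-alikes, the tray contents (530,195) and the saw handles (440,97), (440,114), (418,143). I choose A to D, the brown handles with brass ends, and check them in one close crop.

```bash
cat > m.py <<'E'
from h import *
z=np.load("top0.npz"); im,d,K,T=[z[k] for k in("im","d","K","T")]
uu,vv=np.meshgrid(range(640),range(400)); P=pts(d,K,T,np.c_[uu.ravel(),vv.ravel()]).reshape(400,640,3)
def comps(mask,minA=20):
    n,l,s,c=cv2.connectedComponentsWithStats(mask.astype(np.uint8))
    return [(l==i) for i in range(1,n) if s[i,4]>=minA]
H=P[...,2]
print("bench h",np.median(H[250:300,380:420]))
roi=np.zeros_like(H,bool); roi[165:275,385:500]=1
for m in comps((H>9)&roi):
    v,u=np.nonzero(m); p=P[m]; h=np.percentile(p[:,2],90)
    (c,sz,a)=cv2.minAreaRect(p[:,:2].astype(np.float32))
    mu=p[:,:2].mean(0); w,V=np.linalg.eigh(np.cov((p[:,:2]-mu).T)); ax=V[:,1]
    col=im[m].astype(int); br=(col[:,0]-col[:,2]>70)
    s=(p[:,:2]-mu)@ax
    # brass: brightest yellow end
    hsv=cv2.cvtColor(im,cv2.COLOR_RGB2HSV)[m]
    print("px",u.mean().round(),v.mean().round(),"xy",mu.round(1),"rect c",np.round(c),np.round(sz),"h",h.round(1),"ang",np.degrees(np.arctan2(ax[1],ax[0])).round(1),"ends bright",[hsv[s<-30,2].mean().round(),hsv[s>30,2].mean().round()], "col",col.mean(0).round())
hsv=cv2.cvtColor(im,cv2.COLOR_RGB2HSV)
def rep(n,m):
    p=P[m]; c,sz,a=cv2.minAreaRect(p[:,:2].astype(np.float32)); print(n,np.round(c,1),np.round(sz),round(a,1),"z",np.percentile(p[:,2],[5,50,95]).round(), p[:,:2].min(0).round(),p[:,:2].max(0).round())
m=(H>35)&(hsv[...,0]<14)&(hsv[...,1]>200)&(uu>285)&(uu<385)&(vv>125)&(vv<190); rep("tote",m)
m=(H>170)&(uu>290)&(uu<385)&(vv>165)&(vv<250); rep("pan",m)
m=(H>225)&(uu>290)&(uu<385)&(vv>165)&(vv<250); rep("panrim",m)
m=(H>225)&(uu>265)&(uu<293)&(vv>190)&(vv<240); rep("grip",m)
m=(H>40)&(H<62)&(uu>200)&(uu<250)&(vv>205)&(vv<255); rep("timerbox",m)
m=(H>80)&(H<105)&(uu>200)&(uu<250)&(vv>205)&(vv<255); rep("knob",m)
m=(H>80)&(H<130)&(uu>285)&(uu<300)&(vv>125)&(vv<200); 
m=(H>60)&(uu>175)&(uu<292)&(vv>125)&(vv<200); rep("bay",m)
a=cv2.resize(im[160:270,385:500],None,fx=5,fy=5,interpolation=cv2.INTER_CUBIC); save(a,"crop1.png")
a=cv2.resize(im[205:255,200:300],None,fx=8,fy=8,interpolation=cv2.INTER_CUBIC); save(a,"crop2.png")
E
python3 m.py
```

```text
bench h -0.7857433706290067
px 428.0 190.0 xy [ 562.9 -318.6] rect c [ 491. -155.] [ 82. 418.] h 30.4 ang 126.8 ends bright [np.float64(112.0), np.float64(50.0)] col [57. 35. 19.]
px 406.0 189.0 xy [ 565.8 -245.2] rect c [ 497. -123.] [ 77. 360.] h 30.2 ang 131.5 ends bright [np.float64(112.0), np.float64(63.0)] col [107.  76.  50.]
px 473.0 189.0 xy [ 567.5 -472.5] rect c [ 567. -473.] [30. 86.] h 28.9 ang 136.7 ends bright [np.float64(82.0), np.float64(101.0)] col [34. 85. 76.]
px 404.0 222.0 xy [ 454.4 -235.9] rect c [ 431. -104.] [ 83. 304.] h 29.7 ang 47.8 ends bright [np.float64(43.0), np.float64(65.0)] col [43. 26. 14.]
px 431.0 222.0 xy [ 455.5 -328. ] rect c [ 431. -151.] [ 88. 398.] h 30.6 ang 74.5 ends bright [np.float64(74.0), np.float64(76.0)] col [88. 57. 32.]
px 456.0 223.0 xy [ 452.8 -406.4] rect c [ 471. -193.] [486.  88.] h 30.4 ang 92.4 ends bright [np.float64(nan), np.float64(73.0)] col [88. 57. 32.]
px 430.0 257.0 xy [ 337.5 -326.6] rect c [ 336. -329.] [86. 28.] h 30.4 ang 56.5 ends bright [np.float64(120.0), np.float64(122.0)] col [127.  70.  78.]
px 484.0 269.
[... 338 characters left out ...]
 [ 225.  231. 1736.] [ 388. -102.] [593. 134.]
grip [463.1 118.3] [ 42. 130.] 1.6 z [244. 281. 292.] [441.  53.] [483. 183.]
timerbox [423.6 366.1] [110. 111.] 9.4 z [43. 50. 59.] [363. 305.] [484. 428.]
knob [423.8 365.1] [14. 39.] 89.8 z [86. 92. 99.] [404. 358.] [443. 372.]
bay [624.7 270.2] [490. 283.] 80.3 z [ 72. 135. 171.] [444.  53.] [753. 522.]m.py:18: RuntimeWarning: Mean of empty slice.
  print("px",u.mean().round(),v.mean().round(),"xy",mu.round(1),"rect c",np.round(c),np.round(sz),"h",h.round(1),"ang",np.degrees(np.arctan2(ax[1],ax[0])).round(1),"ends bright",[hsv[s<-30,2].mean().round(),hsv[s>30,2].mean().round()], "col",col.mean(0).round())
  ret = ret.dtype.type(ret / rcount)
```

View pics/crop1.png

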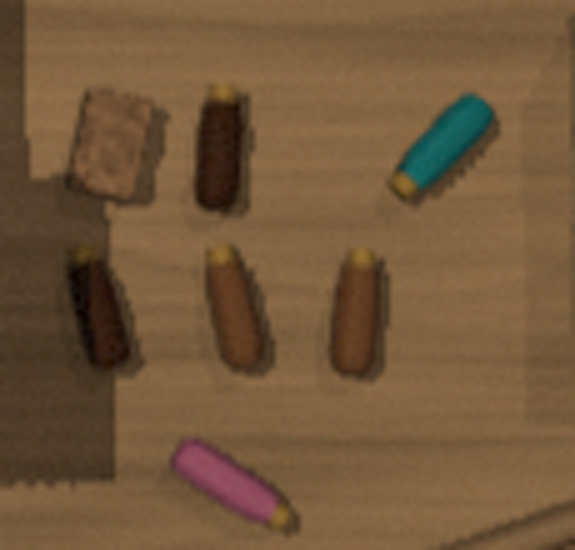

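View pics/crop2.png

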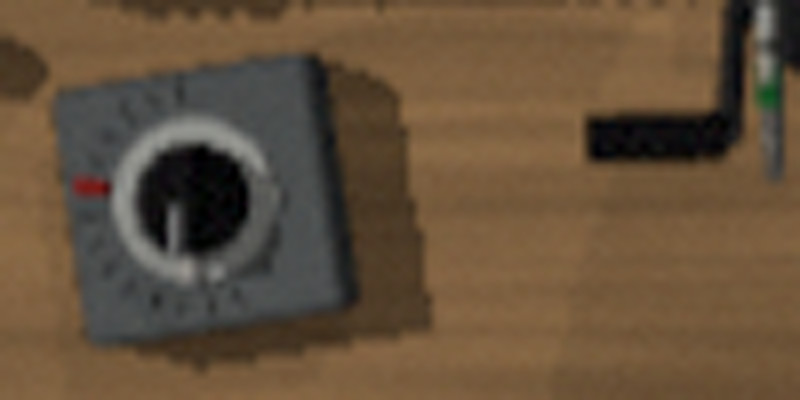

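Crop 1: A to D are brown handles with the brass ends pointing away from the robot, and the pink and turquoise ones and the cork block are clearly different. Crop 2: the timer's pointer points towards the robot at (177,230), the red marker is on the left at (92,187), and the lever grip is around (655,138). I'll clean up the numbers.

```bash
cat > m2.py <<'E'
from h import *
z=np.load("top0.npz"); im,d,K,T=[z[k] for k in("im","d","K","T")]
uu,vv=np.meshgrid(range(640),range(400)); P=pts(d,K,T,np.c_[uu.ravel(),vv.ravel()]).reshape(400,640,3)
H=np.where(d>0,P[...,2],-99); H[H>400]=-99
def comp(m,k=0):
    n,l,s,c=cv2.connectedComponentsWithStats(m.astype(np.uint8)); i=1+np.argmax(s[1:,4]); return l==i
def box(u0,u1,v0,v1): return (uu>=u0)&(uu<u1)&(vv>=v0)&(vv<v1)
def rep(n,m,big=True):
    if big: m=comp(m)
    p=P[m]; c,sz,a=cv2.minAreaRect(p[:,:2].astype(np.float32)); print(n,len(p),np.round(c,1),np.round(sz),round(a,1),"z",np.percentile(p[:,2],[5,50,95]).round())
    return p
hsv=cv2.cvtColor(im,cv2.COLOR_RGB2HSV)
for n,(u,v) in dict(A=(429,189),B=(405,222),C=(432,221),D=(456,222),cork=(408,188)).items():
    p=rep(n,(H>8)&(H<40)&box(u-13,u+14,v-17,v+18)); mu=p[:,:2].mean(0); w,V=np.linalg.eigh(np.cov((p[:,:2]-mu).T)); ax=V[:,1]*np.sign(V[0,1]); s=(p[:,:2]-mu)@ax
    print("   mid",(mu+ax*(s.min()+s.max())/2).round(1),"ang",np.degrees(np.arctan2(ax[1],ax[0])).round(1),"len",np.ptp(s).round())
rep("tote rim",(H>95)&(H<112)&(hsv[...,1]>180)&box(285,385,125,190),False)
rep("pan floor",(H>172)&(H<186)&box(297,375,170,250))
rep("pan all",(H>165)&(H<240)&box(299,375,165,250))
g=rep("lever",(H>180)&(H<300)&box(265,297,190,235))
for h0 in range(180,300,10):
    q=g[(g[:,2]>=h0)&(g[:,2]<h0+10)]
    if len(q): print(h0,len(q),q.min(0).round(),q.max(0).round())
q=g[g[:,1]>145]; print("grip",q.mean(0),q.min(0),q.max(0))
rep("timer",(H>44)&(H<56)&box(200,250,205,255)); rep("knob",(H>85)&(H<105)&box(200,250,205,255))
rep("cheeks",(H>88)&(H<102)&(hsv[...,0]>100)&(hsv[...,0]<125)&(hsv[...,1]>150)&box(195,292,125,200),False)
m=(hsv[...,0]<8)&(hsv[...,1]>150)&(hsv[...,2]>60)&box(205,218,220,240); v,u=np.nonzero(m); print("red px",u,v,ray(K,T,np.c_[u,v],52).mean(0), P[m].mean(0))
m=box(212,236,217,242)&(hsv[...,2]<45)&(hsv[...,2]>0); v,u=np.nonzero(m); print("blk",u.mean(),v.mean())
print(hsv[225:242,215:232,2])
E
python3 m2.py
```

```text
A 200 [ 565.4 -320.3] [85. 30.] 1.8 z [13. 24. 31.]
   mid [ 565.9 -320.6] ang -3.2 len 85.0
B 201 [ 456.7 -237.6] [84. 34.] 20.4 z [13. 23. 31.]
   mid [ 456.3 -237.2] ang 14.8 len 84.0
C 204 [ 458.5 -332.8] [88. 33.] 8.3 z [14. 23. 32.]
   mid [ 457.9 -329.5] ang 13.0 len 87.0
D 207 [ 455.2 -417.5] [35. 88.] 85.5 z [13. 24. 31.]
   mid [ 455.7 -413.3] ang -6.3 len 88.0
cork 289 [ 567.  -247.3] [47. 70.] 77.6 z [16. 24. 32.]
   mid [ 567.2 -246.4] ang -12.5 len 70.0
tote rim 301 [650.8   5.8] [188. 259.] 1.2 z [ 98. 103. 109.]
pan floor 3414 [487.6   1.8] [186. 198.] 1.7 z [173. 178. 184.]
pan all 4599 [491.2  -0.8] [201. 227.] 1.7 z [172. 179. 222.]
lever 273 [493.1 148.1] [ 64. 112.] 86.8 z [207. 257. 286.]
190 10 [496. 130. 192.] [506. 139. 198.]
200 7 [436. 119. 201.] [547. 135. 210.]
210 11 [439. 119. 211.] [544. 138. 219.]
220 14 [439. 119. 221.] [523. 137. 229.]
230 19 [448. 118. 230.] [542. 137. 240.]
240 30 [456. 118. 241.] [545. 136. 250.]
250 54 [462. 117. 250.] [539. 138. 260.]
260 7 [459. 123. 260.] [497. 135. 269.]
270 40 [441. 128. 271.] [459. 183. 280.]
280 78 [442. 
[... 1038 characters left out ...]
 75  25  18  16 108  68  23  12   6   7  16  13   5  30  82]
 [138 133  83  32   8  23 107  67  23   0  10  19  12  16  22  65  88]
 [123 133 108  62  26  17 108  67  26   9  13   7  12  12  43  88  90]
 [ 96 136 136 112  61  23 106  61  23   5   2  11  22  52  73  89  90]
 [ 76 116 139 132 110  75 103  66  52  28  30  50  60  82  90  88  85]
 [ 78  84 117 131 133 119 118 111 114  77  62  82  83  89  90  84  66]
 [ 78  79  85 108 118 131 135 142 145 102  86 111 118  86  77  63  54]
 [ 81  73  77  75  90 110 117 129 139  97  80 118 117  78  65  61  65]
 [ 72  62  76  74  76  77  80 100 103  83  62  84  68  74  75  83  83]
 [ 69  65  72  74  61  69  74  74  75  76  68  73  78  81  59  78  83]]
```

The station is at about (505, 2), yaw +1.75°. The tote, the bay and the lever grip (450, 158, 277) all agree with the sizes given. I'll write a small helper that gives distances in tool axes, then move.

```bash
cat > plan.py <<'E'
import sys, numpy as np, math
from rig import r
# args: x,y,z,yawdeg ... ('-' keeps): rows needed for each leg, in tool units; xy shift is along tool axes BEFORE the turn of that leg
s=r.sense(); p=np.array(s["eef_pos"],float); yaw=s["tcp_rot"][2]
print("t",round(s["clock"],1),p.round(1),np.degrees(s["tcp_rot"]).round(1),"open",round(s["opening"],2),"gf",round(s["grasp_force"],1),"F",np.round(s["contact_force"],1),"q",np.round(s["qpos"],2))
for a in sys.argv[1:]:
    v=a.split(","); q=np.array([float(v[i]) if v[i]!="-" else p[i] for i in range(3)])
    y2=yaw if v[3]=="-" else math.radians(float(v[3]))
    d=q-p; c,sn=math.cos(yaw),math.sin(yaw)
    t=np.array([c*d[0]+sn*d[1], sn*d[0]-c*d[1], -d[2]])/25; az=-math.remainder(y2-yaw,2*math.pi)/(math.pi/2)
    n=max(1,math.ceil(max(abs(t).max(),abs(az)/.117)))
    print(a,"n",n,"tot t",t.round(2),"az",round(az,3),"| per row",(t/n).round(3),round(az/n,4))
    p=q; yaw=y2
E
python3 plan.py -,-,300,90 455.5,-413.5,300,- -,-,34,-6.3
```

```text
t 0.1 [152.6 605.7 255.6] [-179.9    0.   165.9] open 1.0 gf 0.0 F [0.2 0.2 0.6] q [ 1.32  0.35  1.63 -0.    1.16 -0.  ]
-,-,300,90 n 8 tot t [ 0.    0.   -1.78] az 0.843 | per row [ 0.     0.    -0.222] 0.1054
455.5,-413.5,300,- n 41 tot t [-40.77  12.12  -0.  ] az -0.0 | per row [-0.994  0.296 -0.   ] -0.0
-,-,34,-6.3 n 11 tot t [ 0.    0.   10.64] az 1.07 | per row [0.    0.    0.967] 0.0973
```

Call:
{"api": "step_arm", "payload": {
  "moves": [
    {"tz": -0.25,"az": 0.105},
    {"tz": -0.25,"az": 0.105},
    {"tz": -0.25,"az": 0.105},
    {"tz": -0.25,"az": 0.105},
    {"tz": -0.25,"az": 0.105}
  ],
  "gripper": 0.6
}}

```text
schema error: expected keys tx, ty, tz, ax, ay, az
```

Call:
{"api": "step_arm", "payload": {
  "moves": [
    {"tz": -0.25,"az": 0.105},
    {"tz": -0.25,"az": 0.105},
    {"tz": -0.25,"az": 0.11},
    {},
    {}
  ]
}}

```text
schema error: expected keys tx, ty, tz, ax, ay, az
```

```bash
python3 plan.py 455.5,-413.5,-,- -,-,34,-6.3
```

```text
t 0.1 [152.6 605.7 255.6] [-179.9    0.   165.9] open 1.0 gf 0.0 F [0.2 0.2 0.6] q [ 1.32  0.35  1.63 -0.    1.16 -0.  ]
455.5,-413.5,-,- n 37 tot t [-21.71 -36.57  -0.  ] az -0.0 | per row [-0.587 -0.988 -0.   ] -0.0
-,-,34,-6.3 n 17 tot t [0.   0.   8.86] az 1.913 | per row [0.    0.    0.521] 0.1125
```

Call:
{"api": "step_arm", "payload": {
  "moves": [
    {"tx": 0,"ty": 0,"tz": -0.25,"ax": 0,"ay": 0,"az": 0.105},
    {"tx": 0,"ty": 0,"tz": -0.25,"ax": 0,"ay": 0,"az": 0.105},
    {"tx": 0,"ty": 0,"tz": -0.25,"ax": 0,"ay": 0,"az": 0.105},
    {"tx": 0,"ty": 0,"tz": -0.25,"ax": 0,"ay": 0,"az": 0.105},
    {"tx": 0,"ty": 0,"tz": -0.25,"ax": 0,"ay": 0,"az": 0.105}
  ],
  "gripper": 0.6
}}

```text
clock: 0.72
eef_pos: [152.6, 605.8, 287.3]
tcp_rot: [-3.141, 0.001, 2.065]
contact_force: [0.1, 0.4, 0.8]
opening: 0.6
grasp_force: 0.0
```

Call:
{"api": "step_arm", "payload": {
  "moves": [
    {"tx": 0,"ty": 0,"tz": -0.25,"ax": 0,"ay": 0,"az": 0.105},
    {"tx": 0,"ty": 0,"tz": -0.25,"ax": 0,"ay": 0,"az": 0.105},
    {"tx": 0,"ty": 0,"tz": -0.25,"ax": 0,"ay": 0,"az": 0.108},
    {"tx": -1,"ty": 0.3,"tz": 0,"ax": 0,"ay": 0,"az": 0},
    {"tx": -1,"ty": 0.3,"tz": 0,"ax": 0,"ay": 0,"az": 0}
  ]
}}

```text
clock: 1.35
eef_pos: [167.7, 555.3, 305.8]
tcp_rot: [-3.141, 0.001, 1.571]
contact_force: [-0.3, 0.4, -0.0]
opening: 0.601
grasp_force: 0.0
```

Call:
{"api": "step_arm", "payload": {
  "moves": [
    {"tx": -1,"ty": 0.3,"tz": 0,"ax": 0,"ay": 0,"az": 0},
    {"tx": -1,"ty": 0.3,"tz": 0,"ax": 0,"ay": 0,"az": 0},
    {"tx": -1,"ty": 0.3,"tz": 0,"ax": 0,"ay": 0,"az": 0},
    {"tx": -1,"ty": 0.3,"tz": 0,"ax": 0,"ay": 0,"az": 0},
    {"tx": -1,"ty": 0.3,"tz": 0,"ax": 0,"ay": 0,"az": 0}
  ]
}}

```text
clock: 1.98
eef_pos: [205.3, 429.9, 306.1]
tcp_rot: [-3.141, 0.0, 1.571]
contact_force: [-0.1, 0.2, 0.9]
opening: 0.596
grasp_force: 0.0
```

Call:
{"api": "step_arm", "payload": {
  "moves": [
    {"tx": -1,"ty": 0.3,"tz": -0.2,"ax": 0,"ay": 0,"az": 0},
    {"tx": -1,"ty": 0.3,"tz": -0.2,"ax": 0,"ay": 0,"az": 0},
    {"tx": -1,"ty": 0.3,"tz": -0.2,"ax": 0,"ay": 0,"az": 0},
    {"tx": -1,"ty": 0.3,"tz": -0.2,"ax": 0,"ay": 0,"az": 0},
    {"tx": -1,"ty": 0.3,"tz": -0.2,"ax": 0,"ay": 0,"az": 0}
  ]
}}

```text
clock: 2.6
eef_pos: [242.7, 304.8, 331.3]
tcp_rot: [-3.142, 0.0, 1.571]
contact_force: [0.2, -0.4, -1.3]
opening: 0.604
grasp_force: 0.0
```

```bash
python3 plan.py 455.5,-413.5,-,- -,-,34,-6.3
```

```text
t 2.6 [242.7 304.8 331.3] [-180.    0.   90.] open 0.6 gf 0.0 F [ 0.2 -0.4 -1.3] q [ 0.89 -0.11  2.   -0.    1.25  0.89]
455.5,-413.5,-,- n 29 tot t [-28.73   8.51  -0.  ] az -0.0 | per row [-0.991  0.294 -0.   ] -0.0
-,-,34,-6.3 n 12 tot t [ 0.    0.   11.89] az 1.07 | per row [0.    0.    0.991] 0.0892
```

Call:
{"api": "step_arm", "payload": {
  "moves": [
    {"tx": -1,"ty": 0.3,"tz": 0,"ax": 0,"ay": 0,"az": 0},
    {"tx": -1,"ty": 0.3,"tz": 0,"ax": 0,"ay": 0,"az": 0},
    {"tx": -1,"ty": 0.3,"tz": 0,"ax": 0,"ay": 0,"az": 0},
    {"tx": -1,"ty": 0.3,"tz": 0,"ax": 0,"ay": 0,"az": 0},
    {"tx": -1,"ty": 0.3,"tz": 0,"ax": 0,"ay": 0,"az": 0}
  ]
}}

```text
clock: 3.22
eef_pos: [280.0, 179.8, 331.2]
tcp_rot: [3.142, -0.0, 1.571]
contact_force: [-0.1, -0.3, -1.0]
opening: 0.598
grasp_force: 0.0
```

Call:
{"api": "step_arm", "payload": {
  "moves": [
    {"tx": -1,"ty": 0.3,"tz": 0,"ax": 0,"ay": 0,"az": 0},
    {"tx": -1,"ty": 0.3,"tz": 0,"ax": 0,"ay": 0,"az": 0},
    {"tx": -1,"ty": 0.3,"tz": 0,"ax": 0,"ay": 0,"az": 0},
    {"tx": -1,"ty": 0.3,"tz": 0,"ax": 0,"ay": 0,"az": 0},
    {"tx": -1,"ty": 0.3,"tz": 0,"ax": 0,"ay": 0,"az": 0}
  ]
}}

```text
clock: 3.85
eef_pos: [317.4, 54.9, 331.2]
tcp_rot: [3.141, -0.0, 1.571]
contact_force: [1.1, -0.3, -0.5]
opening: 0.601
grasp_force: 0.0
```

Call:
{"api": "step_arm", "payload": {
  "moves": [
    {"tx": -1,"ty": 0.3,"tz": 0,"ax": 0,"ay": 0,"az": 0},
    {"tx": -1,"ty": 0.3,"tz": 0,"ax": 0,"ay": 0,"az": 0},
    {"tx": -1,"ty": 0.3,"tz": 0,"ax": 0,"ay": 0,"az": 0},
    {"tx": -1,"ty": 0.3,"tz": 0,"ax": 0,"ay": 0,"az": 0},
    {"tx": -1,"ty": 0.3,"tz": 0,"ax": 0,"ay": 0,"az": 0}
  ]
}}

```text
clock: 4.47
eef_pos: [354.8, -70.0, 331.2]
tcp_rot: [3.142, -0.0, 1.57]
contact_force: [-0.4, 0.9, 0.3]
opening: 0.6
grasp_force: 0.0
```

Call:
{"api": "step_arm", "payload": {
  "moves": [
    {"tx": -1,"ty": 0.3,"tz": 0,"ax": 0,"ay": 0,"az": 0},
    {"tx": -1,"ty": 0.3,"tz": 0,"ax": 0,"ay": 0,"az": 0},
    {"tx": -1,"ty": 0.3,"tz": 0,"ax": 0,"ay": 0,"az": 0},
    {"tx": -1,"ty": 0.3,"tz": 0,"ax": 0,"ay": 0,"az": 0},
    {"tx": -1,"ty": 0.3,"tz": 0,"ax": 0,"ay": 0,"az": 0}
  ]
}}

```text
clock: 5.1
eef_pos: [392.2, -195.0, 331.2]
tcp_rot: [-3.141, -0.0, 1.57]
contact_force: [-0.0, -0.1, 0.2]
opening: 0.599
grasp_force: 0.0
```

Call:
{"api": "step_arm", "payload": {
  "moves": [
    {"tx": -1,"ty": 0.3,"tz": 0,"ax": 0,"ay": 0,"az": 0},
    {"tx": -1,"ty": 0.3,"tz": 0,"ax": 0,"ay": 0,"az": 0},
    {"tx": -1,"ty": 0.3,"tz": 0,"ax": 0,"ay": 0,"az": 0},
    {"tx": -1,"ty": 0.3,"tz": 0,"ax": 0,"ay": 0,"az": 0},
    {"tx": -1,"ty": 0.3,"tz": 0,"ax": 0,"ay": 0,"az": 0.1}
  ]
}}

```text
clock: 5.72
eef_pos: [430.1, -320.3, 331.2]
tcp_rot: [-3.141, -0.0, 1.411]
contact_force: [0.2, -0.8, -0.7]
opening: 0.599
grasp_force: 0.0
```

```bash
cat > look.py <<'E'
from h import *
import sys
def find(n="wrist"):
    im,d,K,T=grab(n); uu,vv=np.meshgrid(range(640),range(400))
    P=pts(d,K,T,np.c_[uu.ravel(),vv.ravel()]).reshape(400,640,3); H=np.where(d>0,P[...,2],-99)
    hsv=cv2.cvtColor(im,cv2.COLOR_RGB2HSV)
    np.savez("last.npz",im=im,d=d,K=K,T=T)
    n_,l,s,c=cv2.connectedComponentsWithStats(cv2.erode(((H>8)&(H<36)).astype(np.uint8),np.ones((3,3)) if n=="wrist" else np.ones((1,1))))
    for i in range(1,n_):
        if s[i,4]<(300 if n=="wrist" else 60): continue
        m=l==i; p=P[m]; p=p[(p[:,0]>250)&(p[:,0]<750)]
        if len(p)<60: continue
        q,sz,a=cv2.minAreaRect(p[:,:2].astype(np.float32))
        if max(sz)>130 or max(sz)<45: continue
        if sz[0]<sz[1]: a+=90
        a=(a+90)%180-90
        print("px",c[i].round(),"xy",np.round(q,1),"size",np.round(sz),"ang",round(a,1),"h",np.percentile(p[:,2],95).round(),"rgb",im[m].mean(0).round())
    return im
if __name__=="__main__":
    im=find(sys.argv[1]); 
    if len(sys.argv)>2: save(im,sys.argv[2])
E
python3 plan.py 455.5,-413.5,-,- -,-,34,-6.3; python3 look.py wrist
```

```text
t 5.7 [ 430.1 -320.3  331.2] [-180.    -0.    80.8] open 0.6 gf 0.0 F [ 0.2 -0.8 -0.7] q [-0.64  0.15  1.73  0.    1.26 -0.48]
455.5,-413.5,-,- n 4 tot t [-3.52  1.6  -0.  ] az -0.0 | per row [-0.88  0.4  -0.  ] -0.0
-,-,34,-6.3 n 12 tot t [ 0.    0.   11.89] az 0.968 | per row [0.    0.    0.991] 0.0807
px [421.   4.] xy [ 596.1 -141.4] size [10. 74.] ang -3.0 h 34.0 rgb [84. 85. 81.]
px [413.  98.] xy [ 568.  -250.5] size [42. 68.] ang -12.2 h 28.0 rgb [158. 117.  77.]
px [331. 105.] xy [ 458.6 -241. ] size [81. 24.] ang 14.9 h 30.0 rgb [86. 60. 39.]
px [414. 153.] xy [ 567.2 -324.9] size [26. 84.] ang -4.3 h 29.0 rgb [105.  75.  48.]
px [262. 180.] xy [ 339.3 -332. ] size [83. 25.] ang 56.8 h 30.0 rgb [189. 110. 119.]
px [341. 170.] xy [ 458.8 -332.9] size [81. 25.] ang 12.9 h 30.0 rgb [141.  97.  58.]
px [346. 224.] xy [ 456.2 -416.7] size [26. 81.] ang -5.6 h 30.0 rgb [141.  98.  58.]
px [424. 248.] xy [ 567.3 -473.5] size [25. 80.] ang -43.9 h 29.0 rgb [ 80. 131. 113.]
px [275. 312.] xy [ 314.7 -551.1] size [19. 74.] ang -69.6 h 27.0 rgb [99. 78. 53.]
```

The wrist view confirms A to D to within about 3 mm. C is nearest, so I take it first.

```bash
python3 plan.py 458.5,-332.8,-,- -,-,33,13 | tail -2
```

```text
458.5,-332.8,-,- n 2 tot t [-0.21  1.15 -0.  ] az -0.0 | per row [-0.105  0.576 -0.   ] -0.0
-,-,33,13 n 12 tot t [ 0.    0.   11.93] az 0.747 | per row [0.    0.    0.994] 0.0623
```

Call:
{"api": "step_arm", "payload": {
  "moves": [
    {"tx": -0.105,"ty": 0.576,"tz": 0,"ax": 0,"ay": 0,"az": 0},
    {"tx": -0.105,"ty": 0.576,"tz": 0,"ax": 0,"ay": 0,"az": 0},
    {"tx": 0,"ty": 0,"tz": 1,"ax": 0,"ay": 0,"az": 0.083},
    {"tx": 0,"ty": 0,"tz": 1,"ax": 0,"ay": 0,"az": 0.083},
    {"tx": 0,"ty": 0,"tz": 1,"ax": 0,"ay": 0,"az": 0.083}
  ]
}}

```text
clock: 6.4
eef_pos: [458.5, -328.1, 255.6]
tcp_rot: [3.141, -0.0, 1.021]
contact_force: [0.2, 0.5, -0.0]
opening: 0.597
grasp_force: 0.0
```

Call:
{"api": "step_arm", "payload": {
  "moves": [
    {"tx": 0,"ty": 0,"tz": 1,"ax": 0,"ay": 0,"az": 0.083},
    {"tx": 0,"ty": 0,"tz": 1,"ax": 0,"ay": 0,"az": 0.083},
    {"tx": 0,"ty": 0,"tz": 1,"ax": 0,"ay": 0,"az": 0.083},
    {"tx": 0,"ty": 0,"tz": 1,"ax": 0,"ay": 0,"az": 0.083},
    {"tx": 0,"ty": 0,"tz": 1,"ax": 0,"ay": 0,"az": 0.083}
  ]
}}

```text
clock: 7.02
eef_pos: [458.6, -328.2, 130.6]
tcp_rot: [3.141, -0.0, 0.369]
contact_force: [-0.2, -0.1, -0.5]
opening: 0.6
grasp_force: 0.0
```

Call:
{"api": "step_arm", "payload": {
  "moves": [
    {"tx": 0,"ty": 0,"tz": 1,"ax": 0,"ay": 0,"az": 0.083},
    {"tx": 0,"ty": 0,"tz": 1,"ax": 0,"ay": 0,"az": 0},
    {"tx": 0,"ty": 0,"tz": 1,"ax": 0,"ay": 0,"az": 0},
    {"tx": 0,"ty": 0,"tz": 0.9,"ax": 0,"ay": 0,"az": 0},
    {"tx": 0,"ty": 0,"tz": 0,"ax": 0,"ay": 0,"az": 0}
  ]
}}

```text
clock: 7.65
eef_pos: [457.4, -327.5, 32.4]
tcp_rot: [-3.139, 0.002, 0.242]
contact_force: [0.1, -0.2, -0.5]
opening: 0.597
grasp_force: 0.0
```

Call:
{"api": "step_arm", "payload": {
  "moves": [
    {"tx": 0,"ty": 0,"tz": 0,"ax": 0,"ay": 0,"az": 0},
    {"tx": 0,"ty": 0,"tz": 0,"ax": 0,"ay": 0,"az": 0},
    {"tx": 0,"ty": 0,"tz": 0,"ax": 0,"ay": 0,"az": 0},
    {"tx": 0,"ty": 0,"tz": 0,"ax": 0,"ay": 0,"az": 0}
  ],
  "gripper": 0,
  "newtons": 50
}}

```text
clock: 8.15
eef_pos: [458.5, -329.1, 34.9]
tcp_rot: [3.14, -0.002, 0.24]
contact_force: [1.6, 2.3, 6.4]
opening: 0.308
grasp_force: 50.0
```

```bash
python3 plan.py -,-,300,91.8 441.5,47,-,- -,-,212,-
```

```text
t 8.2 [ 458.5 -329.1   34.9] [ 1.799e+02 -1.000e-01  1.380e+01] open 0.31 gf 50.0 F [1.6 2.3 6.4] q [-0.63  0.56  1.91  0.    0.67  0.71]
-,-,300,91.8 n 11 tot t [  0.    0.  -10.6] az -0.867 | per row [ 0.     0.    -0.964] -0.0788
441.5,47,-,- n 16 tot t [15.06 -0.21 -0.  ] az -0.0 | per row [ 0.941 -0.013 -0.   ] -0.0
-,-,212,- n 4 tot t [0.   0.   3.52] az -0.0 | per row [0.   0.   0.88] -0.0
```

Call:
{"api": "step_arm", "payload": {
  "moves": [
    {"tx": 0,"ty": 0,"tz": -0.965,"ax": 0,"ay": 0,"az": -0.079},
    {"tx": 0,"ty": 0,"tz": -0.965,"ax": 0,"ay": 0,"az": -0.079},
    {"tx": 0,"ty": 0,"tz": -0.965,"ax": 0,"ay": 0,"az": -0.079},
    {"tx": 0,"ty": 0,"tz": -0.965,"ax": 0,"ay": 0,"az": -0.079},
    {"tx": 0,"ty": 0,"tz": -0.965,"ax": 0,"ay": 0,"az": -0.079}
  ]
}}

```text
clock: 8.78
eef_pos: [457.4, -328.6, 155.5]
tcp_rot: [3.141, 0.0, 0.865]
contact_force: [1.2, 0.4, 0.4]
opening: 0.312
grasp_force: 49.4
```

Call:
{"api": "step_arm", "payload": {
  "moves": [
    {"tx": 0,"ty": 0,"tz": -0.965,"ax": 0,"ay": 0,"az": -0.079},
    {"tx": 0,"ty": 0,"tz": -0.965,"ax": 0,"ay": 0,"az": -0.079},
    {"tx": 0,"ty": 0,"tz": -0.965,"ax": 0,"ay": 0,"az": -0.079},
    {"tx": 0,"ty": 0,"tz": -0.965,"ax": 0,"ay": 0,"az": -0.079},
    {"tx": 0,"ty": 0,"tz": -0.965,"ax": 0,"ay": 0,"az": -0.079}
  ]
}}

```text
clock: 9.4
eef_pos: [457.3, -328.6, 276.0]
tcp_rot: [3.142, 0.0, 1.485]
contact_force: [-0.8, 0.2, -0.5]
opening: 0.31
grasp_force: 49.3
```

Call:
{"api": "step_arm", "payload": {
  "moves": [
    {"tx": 0,"ty": 0,"tz": -0.965,"ax": 0,"ay": 0,"az": -0.079},
    {"tx": 0.94,"ty": 0,"tz": 0,"ax": 0,"ay": 0,"az": 0},
    {"tx": 0.94,"ty": 0,"tz": 0,"ax": 0,"ay": 0,"az": 0},
    {"tx": 0.94,"ty": 0,"tz": 0,"ax": 0,"ay": 0,"az": 0},
    {"tx": 0.94,"ty": 0,"tz": 0,"ax": 0,"ay": 0,"az": 0}
  ]
}}

```text
clock: 10.02
eef_pos: [453.8, -232.4, 298.4]
tcp_rot: [-3.14, -0.001, 1.605]
contact_force: [-0.3, 0.2, -1.2]
opening: 0.31
grasp_force: 49.4
```

Call:
{"api": "step_arm", "payload": {
  "moves": [
    {"tx": 0.94,"ty": 0,"tz": 0,"ax": 0,"ay": 0,"az": 0},
    {"tx": 0.94,"ty": 0,"tz": 0,"ax": 0,"ay": 0,"az": 0},
    {"tx": 0.94,"ty": 0,"tz": 0,"ax": 0,"ay": 0,"az": 0},
    {"tx": 0.94,"ty": 0,"tz": 0,"ax": 0,"ay": 0,"az": 0},
    {"tx": 0.94,"ty": 0,"tz": 0,"ax": 0,"ay": 0,"az": 0}
  ]
}}

```text
clock: 10.65
eef_pos: [449.5, -115.2, 298.5]
tcp_rot: [-3.14, -0.0, 1.605]
contact_force: [0.3, 0.9, -0.4]
opening: 0.31
grasp_force: 49.4
```

Call:
{"api": "step_arm", "payload": {
  "moves": [
    {"tx": 0.94,"ty": 0,"tz": 0,"ax": 0,"ay": 0,"az": 0},
    {"tx": 0.94,"ty": 0,"tz": 0,"ax": 0,"ay": 0,"az": 0},
    {"tx": 0.94,"ty": 0,"tz": 0,"ax": 0,"ay": 0,"az": 0},
    {"tx": 0.94,"ty": 0,"tz": 0,"ax": 0,"ay": 0,"az": 0},
    {"tx": 0.94,"ty": 0,"tz": 0,"ax": 0,"ay": 0,"az": 0}
  ]
}}

```text
clock: 11.28
eef_pos: [445.1, 2.0, 298.4]
tcp_rot: [-3.14, -0.0, 1.605]
contact_force: [0.7, 0.7, -0.6]
opening: 0.312
grasp_force: 49.4
```

```bash
python3 plan.py 441.5,47,-,- -,-,214,-; python3 look.py top
```

```text
t 11.3 [445.1   2.  298.4] [-179.9   -0.    92. ] open 0.31 gf 49.4 F [ 0.7  0.7 -0.6] q [ 0.    0.02  1.95  0.    1.17 -0.03]
441.5,47,-,- n 2 tot t [ 1.81 -0.08 -0.  ] az -0.0 | per row [ 0.903 -0.042 -0.   ] -0.0
-,-,214,- n 4 tot t [0.   0.   3.38] az -0.0 | per row [0.    0.    0.844] -0.0
px [374. 174.] xy [ 621.  -135.7] size [ 11. 127.] ang -1.5 h 35.0 rgb [66. 58. 53.]
px [406. 189.] xy [ 567.4 -246.2] size [52. 70.] ang -15.1 h 31.0 rgb [108.  77.  51.]
px [428. 190.] xy [ 567.1 -322.8] size [83. 34.] ang 0.4 h 32.0 rgb [56. 34. 19.]
px [473. 189.] xy [ 566.4 -473.3] size [29. 87.] ang -41.8 h 32.0 rgb [35. 85. 76.]
px [404. 222.] xy [ 456.6 -237.9] size [84. 30.] ang 17.8 h 32.0 rgb [43. 26. 14.]
px [456. 223.] xy [ 453.  -416.3] size [32. 88.] ang -11.6 h 31.0 rgb [89. 58. 32.]
px [430. 257.] xy [ 336.3 -329. ] size [86. 28.] ang 57.6 h 32.0 rgb [82. 45. 50.]
```

Call:
{"api": "step_arm", "payload": {
  "moves": [
    {"tx": 0.9,"ty": -0.04,"tz": 0,"ax": 0,"ay": 0,"az": 0},
    {"tx": 0.9,"ty": -0.04,"tz": 0,"ax": 0,"ay": 0,"az": 0},
    {"tx": 0,"ty": 0,"tz": 1,"ax": 0,"ay": 0,"az": 0},
    {"tx": 0,"ty": 0,"tz": 1,"ax": 0,"ay": 0,"az": 0},
    {"tx": 0,"ty": 0,"tz": 0.8,"ax": 0,"ay": 0,"az": 0}
  ]
}}

```text
clock: 11.95
eef_pos: [441.5, 45.6, 227.7]
tcp_rot: [-3.14, 0.0, 1.605]
contact_force: [0.3, -0.8, -0.8]
opening: 0.313
grasp_force: 49.4
```

Call:
{"api": "step_arm", "payload": {
  "moves": [
    {"tx": 0,"ty": 0,"tz": 0.5,"ax": 0,"ay": 0,"az": 0},
    {"tx": 0,"ty": 0,"tz": 0.08,"ax": 0,"ay": 0,"az": 0},
    {"tx": 0,"ty": 0,"tz": 0,"ax": 0,"ay": 0,"az": 0}
  ]
}}

```text
clock: 12.32
eef_pos: [442.9, 45.2, 215.0]
tcp_rot: [3.141, -0.0, 1.605]
contact_force: [-0.5, -1.2, -1.0]
opening: 0.308
grasp_force: 49.4
```

Call:
{"api": "step_arm", "payload": {
  "moves": [
    {"tx": 0,"ty": 0,"tz": 0,"ax": 0,"ay": 0,"az": 0},
    {"tx": 0,"ty": 0,"tz": 0,"ax": 0,"ay": 0,"az": 0},
    {"tx": 0,"ty": 0,"tz": -0.3,"ax": 0,"ay": 0,"az": 0},
    {"tx": 0,"ty": 0,"tz": -1,"ax": 0,"ay": 0,"az": 0},
    {"tx": 0,"ty": 0,"tz": -1,"ax": 0,"ay": 0,"az": 0}
  ],
  "gripper": 0.52
}}

```text
clock: 12.95
eef_pos: [442.8, 45.0, 273.3]
tcp_rot: [3.142, 0.0, 1.605]
contact_force: [0.4, 0.2, -0.3]
opening: 0.522
grasp_force: 0.0
```

Call:
{"api": "step_arm", "payload": {
  "moves": [
    {"tx": 0,"ty": 0,"tz": -0.7,"ax": 0,"ay": 0,"az": 0},
    {"tx": -1,"ty": 0,"tz": 0,"ax": 0,"ay": 0,"az": 0},
    {"tx": -1,"ty": 0,"tz": 0,"ax": 0,"ay": 0,"az": 0},
    {"tx": -1,"ty": 0,"tz": 0,"ax": 0,"ay": 0,"az": 0},
    {"tx": -1,"ty": 0,"tz": 0,"ax": 0,"ay": 0,"az": 0}
  ]
}}

```text
clock: 13.58
eef_pos: [446.3, -55.7, 290.4]
tcp_rot: [3.141, 0.0, 1.605]
contact_force: [0.6, 0.2, -0.1]
opening: 0.526
grasp_force: 0.0
```

Call:
{"api": "step_arm", "payload": {
  "moves": [
    {"tx": -1,"ty": 0,"tz": 0,"ax": 0,"ay": 0,"az": 0},
    {"tx": -1,"ty": 0,"tz": 0,"ax": 0,"ay": 0,"az": 0},
    {"tx": -1,"ty": 0,"tz": 0,"ax": 0,"ay": 0,"az": 0},
    {"tx": -1,"ty": 0,"tz": 0,"ax": 0,"ay": 0,"az": 0},
    {"tx": -1,"ty": 0,"tz": 0,"ax": 0,"ay": 0,"az": 0}
  ],
  "gripper": 0.6
}}

```text
clock: 14.2
eef_pos: [450.6, -180.8, 290.4]
tcp_rot: [3.141, 0.0, 1.605]
contact_force: [-0.7, -1.0, 0.3]
opening: 0.599
grasp_force: 0.0
```

```bash
python3 look.py wrist;  python3 plan.py 458.5,-240,-,- -,-,38,15
```

```text
px [323. 212.] xy [ 458.4 -239.5] size [81. 26.] ang 14.7 h 30.0 rgb [90. 63. 41.]
px [405. 221.] xy [ 568.2 -248.7] size [43. 68.] ang -12.3 h 28.0 rgb [167. 123.  82.]
px [318. 321.] xy [ 457.  -413.3] size [21. 82.] ang -7.2 h 30.0 rgb [130.  89.  52.]
t 14.2 [ 450.9 -183.   290.4] [1.799e+02 1.000e-01 9.200e+01] open 0.6 gf 0.0 F [ 0.2 -1.7 -0.4] q [-0.39  0.1   1.88 -0.    1.16 -0.42]
458.5,-240,-,- n 3 tot t [-2.29  0.23 -0.  ] az -0.0 | per row [-0.763  0.075 -0.   ] -0.0
-,-,38,15 n 11 tot t [ 0.   0.  10.1] az 0.855 | per row [0.    0.    0.918] 0.0777
```

Call:
{"api": "step_arm", "payload": {
  "moves": [
    {"tx": -0.76,"ty": 0.08,"tz": 0,"ax": 0,"ay": 0,"az": 0},
    {"tx": -0.76,"ty": 0.08,"tz": 0,"ax": 0,"ay": 0,"az": 0},
    {"tx": -0.76,"ty": 0.08,"tz": 0,"ax": 0,"ay": 0,"az": 0},
    {"tx": 0,"ty": 0,"tz": 0.92,"ax": 0,"ay": 0,"az": 0.095},
    {"tx": 0,"ty": 0,"tz": 0.92,"ax": 0,"ay": 0,"az": 0.095}
  ]
}}

```text
clock: 14.88
eef_pos: [458.8, -237.6, 243.2]
tcp_rot: [3.141, 0.0, 1.301]
contact_force: [-0.6, -0.8, -0.1]
opening: 0.601
grasp_force: 0.0
```

Call:
{"api": "step_arm", "payload": {
  "moves": [
    {"tx": 0,"ty": 0,"tz": 0.92,"ax": 0,"ay": 0,"az": 0.095},
    {"tx": 0,"ty": 0,"tz": 0.92,"ax": 0,"ay": 0,"az": 0.095},
    {"tx": 0,"ty": 0,"tz": 0.92,"ax": 0,"ay": 0,"az": 0.095},
    {"tx": 0,"ty": 0,"tz": 0.92,"ax": 0,"ay": 0,"az": 0.095},
    {"tx": 0,"ty": 0,"tz": 0.92,"ax": 0,"ay": 0,"az": 0.095}
  ]
}}

```text
clock: 15.5
eef_pos: [458.7, -237.3, 127.8]
tcp_rot: [3.141, -0.0, 0.556]
contact_force: [-0.2, -0.2, 0.4]
opening: 0.601
grasp_force: 0.0
```

Call:
{"api": "step_arm", "payload": {
  "moves": [
    {"tx": 0,"ty": 0,"tz": 0.92,"ax": 0,"ay": 0,"az": 0.095},
    {"tx": 0,"ty": 0,"tz": 0.92,"ax": 0,"ay": 0,"az": 0.095},
    {"tx": 0,"ty": 0,"tz": 0.92,"ax": 0,"ay": 0,"az": 0},
    {"tx": 0,"ty": 0,"tz": 0.9,"ax": 0,"ay": 0,"az": 0},
    {"tx": 0,"ty": 0,"tz": 0,"ax": 0,"ay": 0,"az": 0}
  ]
}}

```text
clock: 16.12
eef_pos: [457.6, -236.6, 35.7]
tcp_rot: [-3.139, 0.002, 0.262]
contact_force: [0.2, -0.8, 0.2]
opening: 0.602
grasp_force: 0.0
```

Call:
{"api": "step_arm", "payload": {
  "moves": [
    {"tx": 0,"ty": 0,"tz": 0,"ax": 0,"ay": 0,"az": 0},
    {"tx": 0,"ty": 0,"tz": 0,"ax": 0,"ay": 0,"az": 0},
    {"tx": 0,"ty": 0,"tz": 0,"ax": 0,"ay": 0,"az": 0},
    {"tx": 0,"ty": 0,"tz": 0,"ax": 0,"ay": 0,"az": 0}
  ],
  "gripper": 0,
  "newtons": 50
}}

```text
clock: 16.62
eef_pos: [459.2, -237.1, 38.0]
tcp_rot: [3.14, -0.001, 0.262]
contact_force: [-0.9, -0.4, 8.1]
opening: 0.309
grasp_force: 34.0
```

```bash
python3 plan.py -,-,300,91.8 444.5,-48,-,- -,-,216,-
```

```text
t 16.6 [ 459.2 -237.1   38. ] [ 1.799e+02 -1.000e-01  1.500e+01] open 0.31 gf 34.0 F [-0.9 -0.4  8.1] q [-0.48  0.51  2.01 -0.    0.62  0.83]
-,-,300,91.8 n 11 tot t [  0.     0.   -10.48] az -0.853 | per row [ 0.     0.    -0.953] -0.0776
444.5,-48,-,- n 8 tot t [ 7.58 -0.35 -0.  ] az -0.0 | per row [ 0.947 -0.044 -0.   ] -0.0
-,-,216,- n 4 tot t [0.   0.   3.36] az -0.0 | per row [0.   0.   0.84] -0.0
```

Call:
{"api": "step_arm", "payload": {
  "moves": [
    {"tx": 0,"ty": 0,"tz": 0,"ax": 0,"ay": 0,"az": 0},
    {"tx": 0,"ty": 0,"tz": 0,"ax": 0,"ay": 0,"az": 0},
    {"tx": 0,"ty": 0,"tz": -0.95,"ax": 0,"ay": 0,"az": 0},
    {"tx": 0,"ty": 0,"tz": -0.95,"ax": 0,"ay": 0,"az": 0},
    {"tx": 0,"ty": 0,"tz": -0.95,"ax": 0,"ay": 0,"az": -0.095}
  ]
}}

```text
clock: 17.25
eef_pos: [458.2, -236.4, 109.1]
tcp_rot: [-3.141, 0.0, 0.414]
contact_force: [0.7, 0.1, -0.9]
opening: 0.306
grasp_force: 49.8
```

Call:
{"api": "step_arm", "payload": {
  "moves": [
    {"tx": 0,"ty": 0,"tz": -0.95,"ax": 0,"ay": 0,"az": -0.095},
    {"tx": 0,"ty": 0,"tz": -0.95,"ax": 0,"ay": 0,"az": -0.095},
    {"tx": 0,"ty": 0,"tz": -0.95,"ax": 0,"ay": 0,"az": -0.095},
    {"tx": 0,"ty": 0,"tz": -0.95,"ax": 0,"ay": 0,"az": -0.095},
    {"tx": 0,"ty": 0,"tz": -0.95,"ax": 0,"ay": 0,"az": -0.095}
  ]
}}

```text
clock: 17.88
eef_pos: [458.2, -236.4, 228.0]
tcp_rot: [-3.141, -0.0, 1.163]
contact_force: [-0.2, -0.5, -0.1]
opening: 0.306
grasp_force: 49.8
```

Call:
{"api": "step_arm", "payload": {
  "moves": [
    {"tx": 0,"ty": 0,"tz": -0.95,"ax": 0,"ay": 0,"az": -0.095},
    {"tx": 0,"ty": 0,"tz": -0.95,"ax": 0,"ay": 0,"az": -0.095},
    {"tx": 0,"ty": 0,"tz": -0.95,"ax": 0,"ay": 0,"az": -0.095},
    {"tx": 0.95,"ty": -0.04,"tz": 0,"ax": 0,"ay": 0,"az": 0},
    {"tx": 0.95,"ty": -0.04,"tz": 0,"ax": 0,"ay": 0,"az": 0}
  ]
}}

```text
clock: 18.5
eef_pos: [454.5, -188.6, 298.7]
tcp_rot: [3.141, -0.0, 1.605]
contact_force: [0.2, 0.7, -0.3]
opening: 0.306
grasp_force: 49.8
```

Call:
{"api": "step_arm", "payload": {
  "moves": [
    {"tx": 0.95,"ty": -0.04,"tz": 0,"ax": 0,"ay": 0,"az": 0},
    {"tx": 0.95,"ty": -0.04,"tz": 0,"ax": 0,"ay": 0,"az": 0},
    {"tx": 0.95,"ty": -0.04,"tz": 0,"ax": 0,"ay": 0,"az": 0},
    {"tx": 0.95,"ty": -0.04,"tz": 0,"ax": 0,"ay": 0,"az": 0},
    {"tx": 0.95,"ty": -0.04,"tz": 0,"ax": 0,"ay": 0,"az": 0}
  ]
}}

```text
clock: 19.12
eef_pos: [445.3, -69.8, 298.4]
tcp_rot: [-3.141, -0.0, 1.605]
contact_force: [0.7, -0.0, -1.0]
opening: 0.307
grasp_force: 49.8
```

```bash
python3 plan.py 444.5,-48,-,91.8 -,-,217,-; python3 look.py top
```

```text
t 19.1 [445.3 -69.8 298.4] [-180.   -0.   92.] open 0.31 gf 49.8 F [ 0.7 -0.  -1. ] q [-0.16  0.03  1.94  0.    1.17 -0.19]
444.5,-48,-,91.8 n 1 tot t [ 0.87 -0.   -0.  ] az 0.002 | per row [ 0.872 -0.002 -0.   ] 0.0019
-,-,217,- n 4 tot t [0.   0.   3.26] az -0.0 | per row [0.    0.    0.814] -0.0
px [325. 151.] xy [692.9  28.5] size [42. 65.] ang -39.4 h 36.0 rgb [136.  66.  20.]
px [360. 148.] xy [708.8 -89.1] size [38. 58.] ang -89.6 h 36.0 rgb [131.  63.  18.]
px [362. 163.] xy [652.7 -96.4] size [57. 44.] ang 60.3 h 36.0 rgb [137.  67.  20.]
px [374. 179.] xy [ 604.6 -138.1] size [ 21. 100.] ang -10.2 h 35.0 rgb [65. 59. 53.]
px [428. 190.] xy [ 566.  -322.3] size [29. 85.] ang -5.5 h 31.0 rgb [56. 34. 19.]
px [406. 189.] xy [ 568.6 -247.2] size [47. 78.] ang -12.2 h 32.0 rgb [107.  77.  50.]
px [473. 189.] xy [ 565.9 -472.5] size [29. 87.] ang -43.9 h 32.0 rgb [35. 85. 76.]
px [456. 223.] xy [ 454.1 -415.7] size [31. 83.] ang -11.6 h 32.0 rgb [89. 57. 32.]
px [430. 257.] xy [ 336.  -329.2] size [86. 28.] ang 54.8 h 32.0 rgb [82. 45. 50.]
```

Call:
{"api": "step_arm", "payload": {
  "moves": [
    {"tx": 0.8,"ty": 0,"tz": 0,"ax": 0,"ay": 0,"az": 0},
    {"tx": 0,"ty": 0,"tz": 1,"ax": 0,"ay": 0,"az": 0},
    {"tx": 0,"ty": 0,"tz": 1,"ax": 0,"ay": 0,"az": 0},
    {"tx": 0,"ty": 0,"tz": 0.8,"ax": 0,"ay": 0,"az": 0},
    {"tx": 0,"ty": 0,"tz": 0.46,"ax": 0,"ay": 0,"az": 0}
  ]
}}

```text
clock: 19.8
eef_pos: [444.5, -50.8, 216.0]
tcp_rot: [-3.14, -0.0, 1.605]
contact_force: [-0.0, -0.4, 14.8]
opening: 0.308
grasp_force: 52.0
```

Call:
{"api": "step_arm", "payload": {
  "moves": [
    {"tx": 0,"ty": 0,"tz": 0,"ax": 0,"ay": 0,"az": 0},
    {"tx": 0,"ty": 0,"tz": 0,"ax": 0,"ay": 0,"az": 0}
  ]
}}

```text
clock: 20.05
eef_pos: [445.2, -50.8, 217.2]
tcp_rot: [3.141, 0.0, 1.605]
contact_force: [-0.7, 0.1, -1.0]
opening: 0.31
grasp_force: 50.7
```

Call:
{"api": "step_arm", "payload": {
  "moves": [
    {"tx": 0,"ty": 0,"tz": 0,"ax": 0,"ay": 0,"az": 0},
    {"tx": 0,"ty": 0,"tz": 0,"ax": 0,"ay": 0,"az": 0},
    {"tx": 0,"ty": 0,"tz": -0.3,"ax": 0,"ay": 0,"az": 0},
    {"tx": 0,"ty": 0,"tz": -1,"ax": 0,"ay": 0,"az": 0},
    {"tx": 0,"ty": 0,"tz": -1,"ax": 0,"ay": 0,"az": 0}
  ],
  "gripper": 0.52
}}

```text
clock: 20.68
eef_pos: [445.0, -50.7, 275.5]
tcp_rot: [-3.142, 0.0, 1.605]
contact_force: [-0.3, 0.4, 0.8]
opening: 0.52
grasp_force: 0.0
```

Call:
{"api": "step_arm", "payload": {
  "moves": [
    {"tx": 0,"ty": 0,"tz": -0.7,"ax": 0,"ay": 0,"az": 0},
    {"tx": -1,"ty": 0,"tz": 0,"ax": 0,"ay": 0,"az": 0},
    {"tx": -1,"ty": 0,"tz": 0,"ax": 0,"ay": 0,"az": 0},
    {"tx": -1,"ty": 0,"tz": 0,"ax": 0,"ay": 0,"az": 0},
    {"tx": -1,"ty": 0,"tz": 0,"ax": 0,"ay": 0,"az": 0}
  ]
}}

```text
clock: 21.3
eef_pos: [448.6, -151.5, 292.6]
tcp_rot: [3.141, 0.0, 1.605]
contact_force: [0.1, 0.2, 0.2]
opening: 0.52
grasp_force: 0.0
```

Call:
{"api": "step_arm", "payload": {
  "moves": [
    {"tx": -1,"ty": 0,"tz": 0,"ax": 0,"ay": 0,"az": 0},
    {"tx": -1,"ty": 0,"tz": 0,"ax": 0,"ay": 0,"az": 0},
    {"tx": -1,"ty": 0,"tz": 0,"ax": 0,"ay": 0,"az": 0},
    {"tx": -1,"ty": 0,"tz": 0,"ax": 0,"ay": 0,"az": 0},
    {"tx": -1,"ty": 0,"tz": 0,"ax": 0,"ay": 0,"az": 0}
  ],
  "gripper": 0.6
}}

```text
clock: 21.92
eef_pos: [452.8, -276.4, 292.5]
tcp_rot: [3.141, 0.0, 1.605]
contact_force: [0.2, 0.1, 0.4]
opening: 0.601
grasp_force: 0.0
```

Call:
{"api": "step_arm", "payload": {
  "moves": [
    {"tx": -1,"ty": 0,"tz": 0,"ax": 0,"ay": 0,"az": 0},
    {"tx": -1,"ty": 0,"tz": 0,"ax": 0,"ay": 0,"az": 0},
    {"tx": -1,"ty": 0,"tz": 0,"ax": 0,"ay": 0,"az": 0}
  ]
}}

```text
clock: 22.3
eef_pos: [455.5, -351.8, 292.2]
tcp_rot: [3.141, 0.0, 1.605]
contact_force: [-0.6, -0.1, 0.2]
opening: 0.6
grasp_force: 0.0
```

```bash
python3 look.py wrist;  python3 plan.py 456,-416,-,- -,-,38,-6
```

```text
px [415.  90.] xy [ 567.8 -250.9] size [43. 68.] ang -12.2 h 28.0 rgb [156. 115.  76.]
px [233. 149.] xy [ 339.6 -332.2] size [83. 26.] ang 56.6 h 30.0 rgb [183. 107. 116.]
px [406. 151.] xy [ 567.2 -325.1] size [26. 84.] ang -4.5 h 29.0 rgb [101.  72.  45.]
px [318. 215.] xy [ 456.4 -416.8] size [26. 82.] ang -5.8 h 30.0 rgb [139.  96.  57.]
px [196. 244.] xy [ 284.6 -468.8] size [ 20. 105.] ang -70.1 h 27.0 rgb [159. 124.  82.]
px [345. 314.] xy [ 500.8 -571. ] size [115.   3.] ang 0.1 h 32.0 rgb [132. 108.  75.]
t 22.4 [ 455.7 -354.5  292.2] [1.80e+02 1.00e-01 9.19e+01] open 0.6 gf 0.0 F [ 0.8 -1.9 -0.2] q [-0.66  0.25  1.7  -0.    1.19 -0.7 ]
456,-416,-,- n 3 tot t [-2.46 -0.07 -0.  ] az -0.0 | per row [-0.82  -0.023 -0.   ] -0.0
-,-,38,-6 n 11 tot t [ 0.    0.   10.17] az 1.088 | per row [0.    0.    0.924] 0.0989
```

Call:
{"api": "step_arm", "payload": {
  "moves": [
    {"tx": -0.82,"ty": -0.02,"tz": 0,"ax": 0,"ay": 0,"az": 0},
    {"tx": -0.82,"ty": -0.02,"tz": 0,"ax": 0,"ay": 0,"az": 0},
    {"tx": -0.82,"ty": -0.02,"tz": 0,"ax": 0,"ay": 0,"az": 0},
    {"tx": 0,"ty": 0,"tz": 0.92,"ax": 0,"ay": 0,"az": 0.109},
    {"tx": 0,"ty": 0,"tz": 0.92,"ax": 0,"ay": 0,"az": 0.109}
  ]
}}

```text
clock: 22.98
eef_pos: [456.1, -413.2, 245.4]
tcp_rot: [3.141, 0.0, 1.257]
contact_force: [0.2, -0.4, 0.6]
opening: 0.599
grasp_force: 0.0
```

Call:
{"api": "step_arm", "payload": {
  "moves": [
    {"tx": 0,"ty": 0,"tz": 0.92,"ax": 0,"ay": 0,"az": 0.109},
    {"tx": 0,"ty": 0,"tz": 0.92,"ax": 0,"ay": 0,"az": 0.109},
    {"tx": 0,"ty": 0,"tz": 0.92,"ax": 0,"ay": 0,"az": 0.109},
    {"tx": 0,"ty": 0,"tz": 0.92,"ax": 0,"ay": 0,"az": 0.109},
    {"tx": 0,"ty": 0,"tz": 0.92,"ax": 0,"ay": 0,"az": 0.109}
  ]
}}

```text
clock: 23.6
eef_pos: [456.1, -412.9, 130.1]
tcp_rot: [3.141, -0.0, 0.401]
contact_force: [0.1, 0.3, -0.9]
opening: 0.603
grasp_force: 0.0
```

Call:
{"api": "step_arm", "payload": {
  "moves": [
    {"tx": 0,"ty": 0,"tz": 0.92,"ax": 0,"ay": 0,"az": 0.109},
    {"tx": 0,"ty": 0,"tz": 0.92,"ax": 0,"ay": 0,"az": 0.109},
    {"tx": 0,"ty": 0,"tz": 0.92,"ax": 0,"ay": 0,"az": 0.107},
    {"tx": 0,"ty": 0,"tz": 0.97,"ax": 0,"ay": 0,"az": 0},
    {"tx": 0,"ty": 0,"tz": 0,"ax": 0,"ay": 0,"az": 0}
  ]
}}

```text
clock: 24.22
eef_pos: [455.0, -411.7, 35.9]
tcp_rot: [-3.14, 0.003, -0.104]
contact_force: [-0.2, 0.6, 0.3]
opening: 0.604
grasp_force: 0.0
```

Call:
{"api": "step_arm", "payload": {
  "moves": [
    {"tx": 0,"ty": 0,"tz": 0,"ax": 0,"ay": 0,"az": 0},
    {"tx": 0,"ty": 0,"tz": 0,"ax": 0,"ay": 0,"az": 0},
    {"tx": 0,"ty": 0,"tz": 0,"ax": 0,"ay": 0,"az": 0},
    {"tx": 0,"ty": 0,"tz": 0,"ax": 0,"ay": 0,"az": 0},
    {"tx": 0,"ty": 0,"tz": 0,"ax": 0,"ay": 0,"az": 0}
  ],
  "gripper": 0,
  "newtons": 50
}}

```text
clock: 24.85
eef_pos: [456.7, -412.8, 38.8]
tcp_rot: [3.14, -0.002, -0.104]
contact_force: [-1.1, -0.0, 6.8]
opening: 0.306
grasp_force: 49.9
```

```bash
python3 plan.py -,-,300,91.8 513.5,50,-,- -,-,216,-
```

```text
t 24.9 [ 456.7 -412.8   38.8] [ 1.799e+02 -1.000e-01 -5.900e+00] open 0.31 gf 49.9 F [-1.1 -0.   6.8] q [-0.74  0.61  1.79 -0.    0.74  0.94]
-,-,300,91.8 n 11 tot t [  0.    -0.   -10.45] az -1.086 | per row [ 0.   -0.   -0.95] -0.0987
513.5,50,-,- n 19 tot t [18.43  2.85 -0.  ] az -0.0 | per row [ 0.97  0.15 -0.  ] -0.0
-,-,216,- n 4 tot t [0.   0.   3.36] az -0.0 | per row [0.   0.   0.84] -0.0
```

Call:
{"api": "step_arm", "payload": {
  "moves": [
    {"tx": 0,"ty": 0,"tz": -0.95,"ax": 0,"ay": 0,"az": 0},
    {"tx": 0,"ty": 0,"tz": -0.95,"ax": 0,"ay": 0,"az": -0.109},
    {"tx": 0,"ty": 0,"tz": -0.95,"ax": 0,"ay": 0,"az": -0.109},
    {"tx": 0,"ty": 0,"tz": -0.95,"ax": 0,"ay": 0,"az": -0.109},
    {"tx": 0,"ty": 0,"tz": -0.95,"ax": 0,"ay": 0,"az": -0.109}
  ]
}}

```text
clock: 25.48
eef_pos: [455.8, -411.7, 157.3]
tcp_rot: [-3.141, -0.0, 0.587]
contact_force: [1.1, -1.1, -0.0]
opening: 0.305
grasp_force: 49.3
```

Call:
{"api": "step_arm", "payload": {
  "moves": [
    {"tx": 0,"ty": 0,"tz": -0.95,"ax": 0,"ay": 0,"az": -0.109},
    {"tx": 0,"ty": 0,"tz": -0.95,"ax": 0,"ay": 0,"az": -0.109},
    {"tx": 0,"ty": 0,"tz": -0.95,"ax": 0,"ay": 0,"az": -0.109},
    {"tx": 0,"ty": 0,"tz": -0.95,"ax": 0,"ay": 0,"az": -0.109},
    {"tx": 0,"ty": 0,"tz": -0.95,"ax": 0,"ay": 0,"az": -0.109}
  ]
}}

```text
clock: 26.1
eef_pos: [455.8, -411.7, 276.0]
tcp_rot: [-3.141, -0.0, 1.443]
contact_force: [0.7, -0.4, -0.7]
opening: 0.305
grasp_force: 49.3
```

Call:
{"api": "step_arm", "payload": {
  "moves": [
    {"tx": 0,"ty": 0,"tz": -0.95,"ax": 0,"ay": 0,"az": -0.109},
    {"tx": 0.97,"ty": 0.15,"tz": 0,"ax": 0,"ay": 0,"az": 0},
    {"tx": 0.97,"ty": 0.15,"tz": 0,"ax": 0,"ay": 0,"az": 0},
    {"tx": 0.97,"ty": 0.15,"tz": 0,"ax": 0,"ay": 0,"az": 0},
    {"tx": 0.97,"ty": 0.15,"tz": 0,"ax": 0,"ay": 0,"az": 0}
  ]
}}

```text
clock: 26.72
eef_pos: [467.1, -312.0, 298.0]
tcp_rot: [-3.14, -0.001, 1.608]
contact_force: [-0.2, 0.0, -0.2]
opening: 0.307
grasp_force: 49.3
```

Call:
{"api": "step_arm", "payload": {
  "moves": [
    {"tx": 0.97,"ty": 0.15,"tz": 0,"ax": 0,"ay": 0,"az": 0},
    {"tx": 0.97,"ty": 0.15,"tz": 0,"ax": 0,"ay": 0,"az": 0},
    {"tx": 0.97,"ty": 0.15,"tz": 0,"ax": 0,"ay": 0,"az": 0},
    {"tx": 0.97,"ty": 0.15,"tz": 0,"ax": 0,"ay": 0,"az": 0},
    {"tx": 0.97,"ty": 0.15,"tz": 0,"ax": 0,"ay": 0,"az": 0}
  ]
}}

```text
clock: 27.35
eef_pos: [481.0, -190.3, 298.2]
tcp_rot: [-3.14, -0.001, 1.608]
contact_force: [0.7, 0.3, -1.2]
opening: 0.304
grasp_force: 49.3
```

Call:
{"api": "step_arm", "payload": {
  "moves": [
    {"tx": 0.97,"ty": 0.15,"tz": 0,"ax": 0,"ay": 0,"az": 0},
    {"tx": 0.97,"ty": 0.15,"tz": 0,"ax": 0,"ay": 0,"az": 0},
    {"tx": 0.97,"ty": 0.15,"tz": 0,"ax": 0,"ay": 0,"az": 0},
    {"tx": 0.97,"ty": 0.15,"tz": 0,"ax": 0,"ay": 0,"az": 0},
    {"tx": 0.97,"ty": 0.15,"tz": 0,"ax": 0,"ay": 0,"az": 0}
  ]
}}

```text
clock: 27.98
eef_pos: [494.8, -68.7, 298.2]
tcp_rot: [-3.14, -0.0, 1.608]
contact_force: [0.7, -0.1, -1.1]
opening: 0.302
grasp_force: 49.3
```

```bash
python3 plan.py 513.5,50,-,- -,-,217,-; python3 look.py top pics/t1.png
```

```text
t 28.0 [494.8 -68.7 298.2] [-179.9   -0.    92.1] open 0.3 gf 49.3 F [ 0.7 -0.1 -1.1] q [-0.14  0.12  1.85  0.    1.18 -0.18]
513.5,50,-,- n 5 tot t [ 4.72  0.92 -0.  ] az -0.0 | per row [ 0.943  0.185 -0.   ] -0.0
-,-,217,- n 4 tot t [0.   0.   3.25] az -0.0 | per row [0.    0.    0.812] -0.0
px [408. 188.] xy [ 568.  -247.9] size [46. 72.] ang -12.4 h 31.0 rgb [109.  79.  53.]
px [428. 190.] xy [ 566.9 -323.2] size [34. 85.] ang -12.4 h 32.0 rgb [57. 35. 19.]
px [473. 189.] xy [ 563.9 -473.8] size [32. 89.] ang -42.7 h 32.0 rgb [36. 85. 76.]
px [430. 257.] xy [ 334.8 -330.2] size [88. 28.] ang 54.0 h 31.0 rgb [115.  64.  70.]
```

Call:
{"api": "step_arm", "payload": {
  "moves": [
    {"tx": 0.93,"ty": 0.18,"tz": 0,"ax": 0,"ay": 0,"az": 0},
    {"tx": 0.93,"ty": 0.18,"tz": 0,"ax": 0,"ay": 0,"az": 0},
    {"tx": 0.93,"ty": 0.18,"tz": 0,"ax": 0,"ay": 0,"az": 0},
    {"tx": 0.93,"ty": 0.18,"tz": 0,"ax": 0,"ay": 0,"az": 0},
    {"tx": 0.93,"ty": 0.18,"tz": 0,"ax": 0,"ay": 0,"az": 0}
  ]
}}

```text
clock: 28.65
eef_pos: [512.9, 47.7, 298.3]
tcp_rot: [-3.14, 0.0, 1.608]
contact_force: [0.7, 0.3, -1.0]
opening: 0.307
grasp_force: 49.3
```

Call:
{"api": "step_arm", "payload": {
  "moves": [
    {"tx": 0,"ty": 0,"tz": 1,"ax": 0,"ay": 0,"az": 0},
    {"tx": 0,"ty": 0,"tz": 1,"ax": 0,"ay": 0,"az": 0},
    {"tx": 0,"ty": 0,"tz": 0.8,"ax": 0,"ay": 0,"az": 0},
    {"tx": 0,"ty": 0,"tz": 0.4,"ax": 0,"ay": 0,"az": 0},
    {"tx": 0,"ty": 0,"tz": 0,"ax": 0,"ay": 0,"az": 0}
  ]
}}

```text
clock: 29.28
eef_pos: [513.3, 46.5, 218.5]
tcp_rot: [-3.14, 0.0, 1.608]
contact_force: [-0.2, 0.1, -0.7]
opening: 0.311
grasp_force: 49.3
```

Call:
{"api": "step_arm", "payload": {
  "moves": [
    {"tx": 0,"ty": 0,"tz": 0,"ax": 0,"ay": 0,"az": 0},
    {"tx": 0,"ty": 0,"tz": 0,"ax": 0,"ay": 0,"az": 0},
    {"tx": 0,"ty": 0,"tz": -0.3,"ax": 0,"ay": 0,"az": 0},
    {"tx": 0,"ty": 0,"tz": -1,"ax": 0,"ay": 0,"az": 0},
    {"tx": 0,"ty": 0,"tz": -1,"ax": 0,"ay": 0,"az": 0}
  ],
  "gripper": 0.52
}}

```text
clock: 29.9
eef_pos: [513.9, 46.2, 277.7]
tcp_rot: [3.141, -0.0, 1.608]
contact_force: [1.2, -0.0, 0.0]
opening: 0.521
grasp_force: 0.0
```

Call:
{"api": "step_arm", "payload": {
  "moves": [
    {"tx": 0,"ty": 0,"tz": -0.7,"ax": 0,"ay": 0,"az": 0},
    {"tx": -1,"ty": 0.1,"tz": 0,"ax": 0,"ay": 0,"az": 0},
    {"tx": -1,"ty": 0.1,"tz": 0,"ax": 0,"ay": 0,"az": 0},
    {"tx": -1,"ty": 0.1,"tz": 0,"ax": 0,"ay": 0,"az": 0},
    {"tx": -1,"ty": 0.1,"tz": 0,"ax": 0,"ay": 0,"az": 0}
  ]
}}

```text
clock: 30.52
eef_pos: [527.6, -54.2, 294.3]
tcp_rot: [3.141, 0.0, 1.608]
contact_force: [0.6, 0.0, 0.5]
opening: 0.523
grasp_force: 0.0
```

Call:
{"api": "step_arm", "payload": {
  "moves": [
    {"tx": -1,"ty": 0.1,"tz": 0,"ax": 0,"ay": 0,"az": 0},
    {"tx": -1,"ty": 0.1,"tz": 0,"ax": 0,"ay": 0,"az": 0},
    {"tx": -1,"ty": 0.1,"tz": 0,"ax": 0,"ay": 0,"az": 0},
    {"tx": -1,"ty": 0.1,"tz": 0,"ax": 0,"ay": 0,"az": 0},
    {"tx": -1,"ty": 0.1,"tz": 0,"ax": 0,"ay": 0,"az": 0}
  ],
  "gripper": 0.54
}}

```text
clock: 31.15
eef_pos: [544.8, -178.7, 294.2]
tcp_rot: [3.142, 0.0, 1.608]
contact_force: [-0.2, 0.0, 0.6]
opening: 0.545
grasp_force: 0.0
```

Call:
{"api": "step_arm", "payload": {
  "moves": [
    {"tx": -1,"ty": 0.1,"tz": 0,"ax": 0,"ay": 0,"az": 0},
    {"tx": -1,"ty": 0.1,"tz": 0,"ax": 0,"ay": 0,"az": 0},
    {"tx": -1,"ty": 0.1,"tz": 0,"ax": 0,"ay": 0,"az": 0}
  ]
}}

```text
clock: 31.52
eef_pos: [555.3, -253.7, 294.1]
tcp_rot: [3.141, 0.0, 1.608]
contact_force: [0.0, -0.1, -0.4]
opening: 0.54
grasp_force: 0.0
```

```bash
python3 look.py wrist;  python3 plan.py 567,-323,-,- -,-,38,-4.5; python3 look.py top pics/t2.png >/dev/null
```

```text
px [332. 166.] xy [ 569.4 -249.4] size [43. 66.] ang -12.1 h 28.0 rgb [174. 128.  85.]
px [165. 216.] xy [ 340.1 -332.4] size [84. 26.] ang 57.1 h 30.0 rgb [194. 112. 124.]
px [327. 219.] xy [ 568.1 -324.3] size [26. 81.] ang -4.2 h 30.0 rgb [110.  78.  50.]
px [324. 312.] xy [ 568.7 -472.3] size [24. 80.] ang -42.3 h 30.0 rgb [ 63. 136. 121.]
t 31.6 [ 555.6 -256.5  294. ] [1.80e+02 1.00e-01 9.21e+01] open 0.54 gf 0.0 F [ 0.8 -2.1  0.6] q [-0.43  0.3   1.62 -0.    1.22 -0.47]
567,-323,-,- n 3 tot t [-2.68  0.36 -0.  ] az -0.0 | per row [-0.892  0.119 -0.   ] -0.0
-,-,38,-4.5 n 11 tot t [ 0.    0.   10.24] az 1.074 | per row [0.    0.    0.931] 0.0976
```

Call:
{"api": "step_arm", "payload": {
  "moves": [
    {"tx": -0.89,"ty": 0.13,"tz": 0,"ax": 0,"ay": 0,"az": 0},
    {"tx": -0.89,"ty": 0.13,"tz": 0,"ax": 0,"ay": 0,"az": 0},
    {"tx": -0.89,"ty": 0.13,"tz": 0,"ax": 0,"ay": 0,"az": 0},
    {"tx": 0,"ty": 0,"tz": 0.93,"ax": 0,"ay": 0,"az": 0.108},
    {"tx": 0,"ty": 0,"tz": 0.93,"ax": 0,"ay": 0,"az": 0.108}
  ]
}}

```text
clock: 32.25
eef_pos: [567.6, -320.2, 246.9]
tcp_rot: [3.141, 0.0, 1.263]
contact_force: [-0.8, 0.8, -0.9]
opening: 0.541
grasp_force: 0.0
```

Call:
{"api": "step_arm", "payload": {
  "moves": [
    {"tx": 0,"ty": 0,"tz": 0.93,"ax": 0,"ay": 0,"az": 0.108},
    {"tx": 0,"ty": 0,"tz": 0.93,"ax": 0,"ay": 0,"az": 0.108},
    {"tx": 0,"ty": 0,"tz": 0.93,"ax": 0,"ay": 0,"az": 0.108},
    {"tx": 0,"ty": 0,"tz": 0.93,"ax": 0,"ay": 0,"az": 0.108},
    {"tx": 0,"ty": 0,"tz": 0.93,"ax": 0,"ay": 0,"az": 0.108}
  ]
}}

```text
clock: 32.88
eef_pos: [567.6, -319.8, 130.3]
tcp_rot: [3.141, -0.0, 0.415]
contact_force: [0.3, -0.2, 0.4]
opening: 0.542
grasp_force: 0.0
```

Call:
{"api": "step_arm", "payload": {
  "moves": [
    {"tx": 0,"ty": 0,"tz": 0.93,"ax": 0,"ay": 0,"az": 0.108},
    {"tx": 0,"ty": 0,"tz": 0.93,"ax": 0,"ay": 0,"az": 0.108},
    {"tx": 0,"ty": 0,"tz": 0.93,"ax": 0,"ay": 0,"az": 0.105},
    {"tx": 0,"ty": 0,"tz": 0.94,"ax": 0,"ay": 0,"az": 0},
    {"tx": 0,"ty": 0,"tz": 0,"ax": 0,"ay": 0,"az": 0}
  ]
}}

```text
clock: 33.5
eef_pos: [566.3, -318.9, 36.0]
tcp_rot: [-3.14, 0.003, -0.084]
contact_force: [0.1, -0.7, 0.2]
opening: 0.543
grasp_force: 0.0
```

Call:
{"api": "step_arm", "payload": {
  "moves": [
    {"tx": 0,"ty": 0,"tz": 0,"ax": 0,"ay": 0,"az": 0},
    {"tx": 0,"ty": 0,"tz": 0,"ax": 0,"ay": 0,"az": 0},
    {"tx": 0,"ty": 0,"tz": 0,"ax": 0,"ay": 0,"az": 0},
    {"tx": 0,"ty": 0,"tz": 0,"ax": 0,"ay": 0,"az": 0},
    {"tx": 0,"ty": 0,"tz": 0,"ax": 0,"ay": 0,"az": 0}
  ],
  "gripper": 0,
  "newtons": 50
}}

```text
clock: 34.12
eef_pos: [567.9, -319.2, 38.8]
tcp_rot: [3.141, -0.001, -0.083]
contact_force: [-1.6, -0.4, 6.8]
opening: 0.304
grasp_force: 49.9
```

```bash
ls pics; python3 plan.py -,-,300,91.8 516.5,-49,-,- -,-,216,-
```

```text
crop1.png
crop2.png
scene0.png
top0.png
t 34.1 [ 567.9 -319.2   38.8] [ 1.8e+02 -1.0e-01 -4.8e+00] open 0.3 gf 49.9 F [-1.6 -0.4  6.8] q [-0.51  0.65  1.71 -0.    0.78  1.14]
-,-,300,91.8 n 11 tot t [  0.    -0.   -10.45] az -1.073 | per row [ 0.   -0.   -0.95] -0.0975
516.5,-49,-,- n 11 tot t [10.87 -1.72 -0.  ] az -0.0 | per row [ 0.988 -0.156 -0.   ] -0.0
-,-,216,- n 4 tot t [0.   0.   3.36] az -0.0 | per row [0.   0.   0.84] -0.0
```

Call:
{"api": "step_arm", "payload": {
  "moves": [
    {"tx": 0,"ty": 0,"tz": -0.95,"ax": 0,"ay": 0,"az": 0},
    {"tx": 0,"ty": 0,"tz": -0.95,"ax": 0,"ay": 0,"az": -0.108},
    {"tx": 0,"ty": 0,"tz": -0.95,"ax": 0,"ay": 0,"az": -0.108},
    {"tx": 0,"ty": 0,"tz": -0.95,"ax": 0,"ay": 0,"az": -0.108},
    {"tx": 0,"ty": 0,"tz": -0.95,"ax": 0,"ay": 0,"az": -0.108}
  ]
}}

```text
clock: 34.75
eef_pos: [567.1, -318.5, 157.2]
tcp_rot: [-3.141, 0.0, 0.601]
contact_force: [-0.5, -0.1, -0.2]
opening: 0.301
grasp_force: 49.4
```

Call:
{"api": "step_arm", "payload": {
  "moves": [
    {"tx": 0,"ty": 0,"tz": -0.95,"ax": 0,"ay": 0,"az": -0.108},
    {"tx": 0,"ty": 0,"tz": -0.95,"ax": 0,"ay": 0,"az": -0.108},
    {"tx": 0,"ty": 0,"tz": -0.95,"ax": 0,"ay": 0,"az": -0.108},
    {"tx": 0,"ty": 0,"tz": -0.95,"ax": 0,"ay": 0,"az": -0.108},
    {"tx": 0,"ty": 0,"tz": -0.95,"ax": 0,"ay": 0,"az": -0.108}
  ]
}}

```text
clock: 35.38
eef_pos: [567.1, -318.5, 276.0]
tcp_rot: [-3.141, -0.0, 1.449]
contact_force: [0.4, 1.5, -1.0]
opening: 0.306
grasp_force: 49.4
```

Call:
{"api": "step_arm", "payload": {
  "moves": [
    {"tx": 0,"ty": 0,"tz": -0.95,"ax": 0,"ay": 0,"az": -0.102},
    {"tx": 0.98,"ty": -0.155,"tz": 0,"ax": 0,"ay": 0,"az": 0},
    {"tx": 0.98,"ty": -0.155,"tz": 0,"ax": 0,"ay": 0,"az": 0},
    {"tx": 0.98,"ty": -0.155,"tz": 0,"ax": 0,"ay": 0,"az": 0},
    {"tx": 0.98,"ty": -0.155,"tz": 0,"ax": 0,"ay": 0,"az": 0}
  ]
}}

```text
clock: 36.0
eef_pos: [547.9, -219.1, 298.5]
tcp_rot: [-3.14, -0.001, 1.603]
contact_force: [0.3, 0.1, -0.7]
opening: 0.309
grasp_force: 49.4
```

Call:
{"api": "step_arm", "payload": {
  "moves": [
    {"tx": 0.98,"ty": -0.155,"tz": 0,"ax": 0,"ay": 0,"az": 0},
    {"tx": 0.98,"ty": -0.155,"tz": 0,"ax": 0,"ay": 0,"az": 0},
    {"tx": 0.98,"ty": -0.155,"tz": 0,"ax": 0,"ay": 0,"az": 0},
    {"tx": 0.98,"ty": -0.155,"tz": 0,"ax": 0,"ay": 0,"az": 0},
    {"tx": 0.98,"ty": -0.155,"tz": 0,"ax": 0,"ay": 0,"az": 0}
  ]
}}

```text
clock: 36.62
eef_pos: [524.7, -97.9, 299.1]
tcp_rot: [3.142, -0.0, 1.604]
contact_force: [-1.0, -0.3, -0.2]
opening: 0.302
grasp_force: 49.4
```

```bash
python3 plan.py 516.5,-49,-,- -,-,217,-
```

```text
t 36.6 [524.7 -97.9 299.1] [180.   -0.   91.9] open 0.3 gf 49.4 F [-1.  -0.3 -0.2] q [-0.19  0.17  1.78  0.    1.19 -0.22]
516.5,-49,-,- n 2 tot t [ 1.96 -0.26 -0.  ] az -0.0 | per row [ 0.982 -0.132 -0.   ] -0.0
-,-,217,- n 4 tot t [0.   0.   3.29] az -0.0 | per row [0.    0.    0.821] -0.0
```

Call:
{"api": "step_arm", "payload": {
  "moves": [
    {"tx": 0.96,"ty": -0.13,"tz": 0,"ax": 0,"ay": 0,"az": 0},
    {"tx": 0.96,"ty": -0.13,"tz": 0,"ax": 0,"ay": 0,"az": 0},
    {"tx": 0,"ty": 0,"tz": 1,"ax": 0,"ay": 0,"az": 0},
    {"tx": 0,"ty": 0,"tz": 1,"ax": 0,"ay": 0,"az": 0},
    {"tx": 0,"ty": 0,"tz": 0.8,"ax": 0,"ay": 0,"az": 0}
  ]
}}

```text
clock: 37.25
eef_pos: [516.5, -50.8, 228.3]
tcp_rot: [-3.141, -0.0, 1.604]
contact_force: [0.0, 0.5, -0.0]
opening: 0.307
grasp_force: 49.4
```

Call:
{"api": "step_arm", "payload": {
  "moves": [
    {"tx": 0,"ty": 0,"tz": 0.43,"ax": 0,"ay": 0,"az": 0},
    {"tx": 0,"ty": 0,"tz": 0,"ax": 0,"ay": 0,"az": 0},
    {"tx": 0,"ty": 0,"tz": 0,"ax": 0,"ay": 0,"az": 0}
  ]
}}

```text
clock: 37.62
eef_pos: [517.5, -51.7, 219.1]
tcp_rot: [3.141, 0.0, 1.604]
contact_force: [0.7, 0.1, -1.0]
opening: 0.302
grasp_force: 49.4
```

Call:
{"api": "step_arm", "payload": {
  "moves": [
    {"tx": 0,"ty": 0,"tz": 0,"ax": 0,"ay": 0,"az": 0},
    {"tx": 0,"ty": 0,"tz": 0,"ax": 0,"ay": 0,"az": 0},
    {"tx": 0,"ty": 0,"tz": -0.3,"ax": 0,"ay": 0,"az": 0},
    {"tx": 0,"ty": 0,"tz": -1,"ax": 0,"ay": 0,"az": 0},
    {"tx": 0,"ty": 0,"tz": -1,"ax": 0,"ay": 0,"az": 0}
  ],
  "gripper": 0.52
}}

```text
clock: 38.25
eef_pos: [517.1, -51.8, 277.0]
tcp_rot: [-3.141, -0.0, 1.603]
contact_force: [0.0, 0.8, 0.5]
opening: 0.521
grasp_force: 0.0
```

Call:
{"api": "step_arm", "payload": {
  "moves": [
    {"tx": 0,"ty": 0,"tz": -1,"ax": 0,"ay": 0,"az": 0},
    {"tx": 0,"ty": 0,"tz": -1,"ax": 0,"ay": 0,"az": 0},
    {"tx": 0,"ty": 0,"tz": -1,"ax": 0,"ay": 0,"az": 0},
    {"tx": 1,"ty": -0.3,"tz": 0,"ax": 0,"ay": 0,"az": 0},
    {"tx": 1,"ty": -0.3,"tz": 0,"ax": 0,"ay": 0,"az": 0}
  ]
}}

```text
clock: 38.88
eef_pos: [500.5, -2.0, 351.9]
tcp_rot: [3.14, -0.0, 1.603]
contact_force: [0.1, 0.8, -0.6]
opening: 0.52
grasp_force: 0.0
```

```bash
cat > pan.py <<'E'
from h import *
import sys
im,d,K,T=grab(sys.argv[1]); save(im,sys.argv[2]); np.savez("last.npz",im=im,d=d,K=K,T=T)
E
python3 pan.py wrist w1.png; python3 plan.py 450,162,-,90 -,-,283,-
```

```text
t 38.9 [4.994e+02 3.000e-01 3.517e+02] [ 1.80e+02 -1.00e-01  9.19e+01] open 0.52 gf 0.0 F [-1.4  2.2 -0.1] q [-0.    0.07  1.78  0.    1.29 -0.04]
450,162,-,90 n 7 tot t [ 6.53 -1.76 -0.  ] az 0.021 | per row [ 0.932 -0.252 -0.   ] 0.003
-,-,283,- n 3 tot t [0.   0.   2.75] az -0.0 | per row [0.    0.    0.916] -0.0
```

```bash
python3 - <<'E'
from h import *
z=np.load("last.npz"); im,d,K,T=[z[k] for k in("im","d","K","T")]
uu,vv=np.meshgrid(range(640),range(400)); P=pts(d,K,T,np.c_[uu.ravel(),vv.ravel()]).reshape(400,640,3); H=np.where(d>0,P[...,2],-99)
m=(H>186)&(H<212)&(P[...,0]>395)&(P[...,0]<545)&(abs(P[...,1])<92)
n,l,s,c=cv2.connectedComponentsWithStats(cv2.erode(m.astype(np.uint8),np.ones((3,3))))
for i in range(1,n):
    if s[i,4]>150:
        p=P[l==i]; q,sz,a=cv2.minAreaRect(p[:,:2].astype(np.float32)); print(c[i].round(),np.round(q,1),np.round(sz),round(a,1),p[:,2].max().round())
E
```

```text
[260. 139.] [445.3  42.5] [27. 82.] 3.4 209.0
[338. 139.] [515.   44.7] [26. 82.] 4.9 209.0
[210. 198.] [397.6 -17.7] [  2. 144.] 1.7 210.0
[262. 218.] [445.6 -33.1] [27. 43.] 5.4 209.0
[337. 239.] [518.6 -50. ] [25. 80.] 3.3 209.0
```

View pics/w1.png

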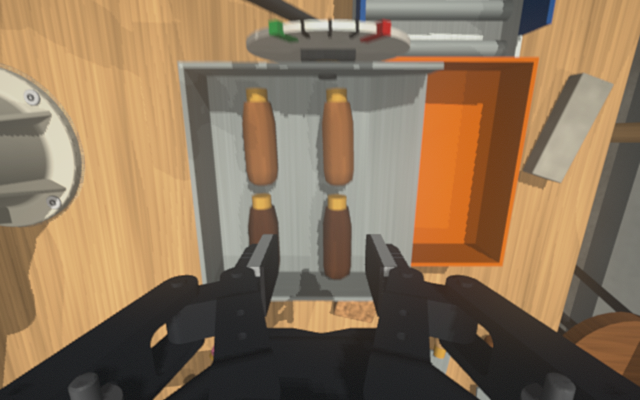

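The picture shows all four handles flat in the pan, at (260,139), (338,139), (262,218) and (337,239). Next I go to the lever.

Call:
{"api": "step_arm", "payload": {
  "moves": [
    {"tx": 0.93,"ty": -0.25,"tz": 0,"ax": 0,"ay": 0,"az": 0},
    {"tx": 0.93,"ty": -0.25,"tz": 0,"ax": 0,"ay": 0,"az": 0},
    {"tx": 0.93,"ty": -0.25,"tz": 0,"ax": 0,"ay": 0,"az": 0},
    {"tx": 0.93,"ty": -0.25,"tz": 0,"ax": 0,"ay": 0,"az": 0},
    {"tx": 0.93,"ty": -0.25,"tz": 0,"ax": 0,"ay": 0,"az": 0}
  ],
  "gripper": 0.65
}}

```text
clock: 39.55
eef_pos: [465.3, 113.4, 351.5]
tcp_rot: [3.141, -0.0, 1.604]
contact_force: [0.3, 0.9, 0.4]
opening: 0.651
grasp_force: 0.0
```

Call:
{"api": "step_arm", "payload": {
  "moves": [
    {"tx": 0.93,"ty": -0.25,"tz": 0,"ax": 0,"ay": 0,"az": 0},
    {"tx": 0.93,"ty": -0.25,"tz": 0,"ax": 0,"ay": 0,"az": 0},
    {"tx": 0,"ty": 0,"tz": 0.8,"ax": 0,"ay": 0,"az": 0},
    {"tx": 0,"ty": 0,"tz": 0.8,"ax": 0,"ay": 0,"az": 0},
    {"tx": 0,"ty": 0,"tz": 0,"ax": 0,"ay": 0,"az": 0}
  ]
}}

```text
clock: 40.17
eef_pos: [450.8, 158.6, 310.2]
tcp_rot: [-3.139, 0.001, 1.604]
contact_force: [0.2, -0.2, 0.5]
opening: 0.653
grasp_force: 0.0
```

```bash
python3 plan.py 450,162,283,-; python3 pan.py wrist w2.png; python3 - <<'E'
from h import *
z=np.load("last.npz"); im,d,K,T=[z[k] for k in("im","d","K","T")]
uu,vv=np.meshgrid(range(640),range(400)); P=pts(d,K,T,np.c_[uu.ravel(),vv.ravel()]).reshape(400,640,3); H=np.where(d>0,P[...,2],-99)
m=(H>265)&(H<292)&(abs(P[...,0]-450)<40)&(P[...,1]>135)&(P[...,1]<195)
n,l,s,c=cv2.connectedComponentsWithStats(m.astype(np.uint8))
for i in range(1,n):
    if s[i,4]>60:
        p=P[l==i]; print(c[i].round(),s[i,4],p.min(0).round(),p.max(0).round(),np.median(p,0).round())
E
```

```text
t 40.2 [450.8 158.6 310.2] [-179.9    0.    91.9] open 0.65 gf 0.0 F [ 0.2 -0.2  0.5] q [ 0.34  0.07  1.87 -0.    1.2   0.3 ]
450,162,283,- n 2 tot t [ 0.14 -0.03  1.09] az -0.0 | per row [ 0.069 -0.014  0.544] -0.0
[322. 241.] 2906 [443. 135. 266.] [463. 182. 288.] [452. 162. 285.]
```

View pics/w2.png

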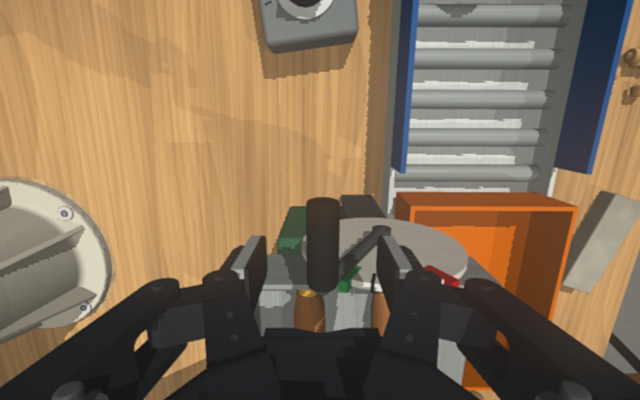

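The black grip bar (322,241) is centred between the open fingers. I descend and close.

Call:
{"api": "step_arm", "payload": {
  "moves": [
    {"tx": 0.05,"ty": 0.03,"tz": 0.54,"ax": 0,"ay": 0,"az": 0},
    {"tx": 0.05,"ty": 0.03,"tz": 0.54,"ax": 0,"ay": 0,"az": 0},
    {"tx": 0,"ty": 0,"tz": 0,"ax": 0,"ay": 0,"az": 0}
  ]
}}

```text
clock: 40.6
eef_pos: [452.3, 161.3, 282.6]
tcp_rot: [-3.139, 0.001, 1.604]
contact_force: [1.3, -0.5, -0.4]
opening: 0.651
grasp_force: 0.0
```

Call:
{"api": "step_arm", "payload": {
  "moves": [
    {"tx": 0,"ty": 0,"tz": 0,"ax": 0,"ay": 0,"az": 0},
    {"tx": 0,"ty": 0,"tz": 0,"ax": 0,"ay": 0,"az": 0},
    {"tx": 0,"ty": 0,"tz": 0,"ax": 0,"ay": 0,"az": 0},
    {"tx": 0,"ty": 0,"tz": 0,"ax": 0,"ay": 0,"az": 0},
    {"tx": 0,"ty": 0,"tz": 0,"ax": 0,"ay": 0,"az": 0}
  ],
  "gripper": 0,
  "newtons": 25
}}

```text
clock: 41.22
eef_pos: [452.3, 161.5, 284.3]
tcp_rot: [-3.141, -0.0, 1.603]
contact_force: [-4.6, -0.9, 4.8]
opening: 0.2
grasp_force: 24.6
```

```bash
python3 plan.py; python3 - <<'E'
import numpy as np
a=np.radians(np.arange(-30,31,4)); x=100*np.sin(a); z=100*np.cos(a)
print((np.diff(x)/25).round(3),(-np.diff(z)/25).round(3))
E
```

```text
t 41.2 [452.3 161.5 284.3] [-179.9   -0.    91.9] open 0.2 gf 24.6 F [-4.6 -0.9  4.8] q [0.34 0.1  1.9  0.   1.15 0.31]
[0.247 0.255 0.262 0.268 0.273 0.276 0.279 0.279 0.279 0.276 0.273 0.268
 0.262 0.255 0.247] [-0.131 -0.114 -0.095 -0.077 -0.058 -0.039 -0.019 -0.     0.019  0.039
  0.058  0.077  0.095  0.114  0.131]
```

Call:
{"api": "step_arm", "payload": {
  "moves": [
    {"tx": 0,"ty": 0.247,"tz": -0.131,"ax": 0,"ay": 0,"az": 0},
    {"tx": 0,"ty": 0.255,"tz": -0.114,"ax": 0,"ay": 0,"az": 0},
    {"tx": 0,"ty": 0.262,"tz": -0.095,"ax": 0,"ay": 0,"az": 0},
    {"tx": 0,"ty": 0.268,"tz": -0.077,"ax": 0,"ay": 0,"az": 0},
    {"tx": 0,"ty": 0.273,"tz": -0.058,"ax": 0,"ay": 0,"az": 0}
  ]
}}

```text
clock: 41.85
eef_pos: [483.3, 162.4, 295.8]
tcp_rot: [-3.137, 0.0, 1.603]
contact_force: [-12.1, -0.0, 10.1]
opening: 0.202
grasp_force: 25.7
```

Call:
{"api": "step_arm", "payload": {
  "moves": [
    {"tx": 0,"ty": 0.276,"tz": -0.039,"ax": 0,"ay": 0,"az": 0},
    {"tx": 0,"ty": 0.279,"tz": -0.019,"ax": 0,"ay": 0,"az": 0},
    {"tx": 0,"ty": 0.279,"tz": 0,"ax": 0,"ay": 0,"az": 0},
    {"tx": 0,"ty": 0.279,"tz": 0.019,"ax": 0,"ay": 0,"az": 0},
    {"tx": 0,"ty": 0.276,"tz": 0.039,"ax": 0,"ay": 0,"az": 0}
  ]
}}

```text
clock: 42.48
eef_pos: [518.9, 163.5, 295.9]
tcp_rot: [-3.138, 0.0, 1.603]
contact_force: [-8.1, -0.4, 1.7]
opening: 0.201
grasp_force: 25.4
```

Call:
{"api": "step_arm", "payload": {
  "moves": [
    {"tx": 0,"ty": 0.273,"tz": 0.058,"ax": 0,"ay": 0,"az": 0},
    {"tx": 0,"ty": 0.268,"tz": 0.077,"ax": 0,"ay": 0,"az": 0},
    {"tx": 0,"ty": 0.262,"tz": 0.095,"ax": 0,"ay": 0,"az": 0},
    {"tx": 0,"ty": 0.255,"tz": 0.114,"ax": 0,"ay": 0,"az": 0},
    {"tx": 0,"ty": 0.247,"tz": 0.131,"ax": 0,"ay": 0,"az": 0}
  ]
}}

```text
clock: 43.1
eef_pos: [551.8, 164.6, 284.0]
tcp_rot: [-3.139, 0.0, 1.604]
contact_force: [-7.2, -1.0, 7.6]
opening: 0.199
grasp_force: 25.7
```

Call:
{"api": "step_arm", "payload": {
  "moves": [
    {"tx": 0,"ty": 0,"tz": 0,"ax": 0,"ay": 0,"az": 0},
    {"tx": 0,"ty": 0,"tz": 0,"ax": 0,"ay": 0,"az": 0},
    {"tx": 0,"ty": 0,"tz": 0,"ax": 0,"ay": 0,"az": 0},
    {"tx": 0,"ty": 0,"tz": 0,"ax": 0,"ay": 0,"az": 0},
    {"tx": 0,"ty": 0,"tz": 0,"ax": 0,"ay": 0,"az": 0}
  ]
}}

```text
clock: 43.72
eef_pos: [552.5, 164.6, 283.8]
tcp_rot: [-3.141, 0.0, 1.604]
contact_force: [-5.5, -1.6, -0.1]
opening: 0.2
grasp_force: 24.9
```

```bash
python3 plan.py; python3 pan.py top t3.png; python3 - <<'E'
import cv2
a=cv2.imread("pics/t3.png")[110:260,260:410]; cv2.imwrite("pics/t3c.png",cv2.resize(a,None,fx=4,fy=4,interpolation=2))
E
```

```text
t 43.7 [552.5 164.6 283.8] [-180.     0.    91.9] open 0.2 gf 24.9 F [-5.5 -1.6 -0.1] q [ 0.29  0.25  1.71 -0.    1.18  0.25]
```

View pics/t3c.png

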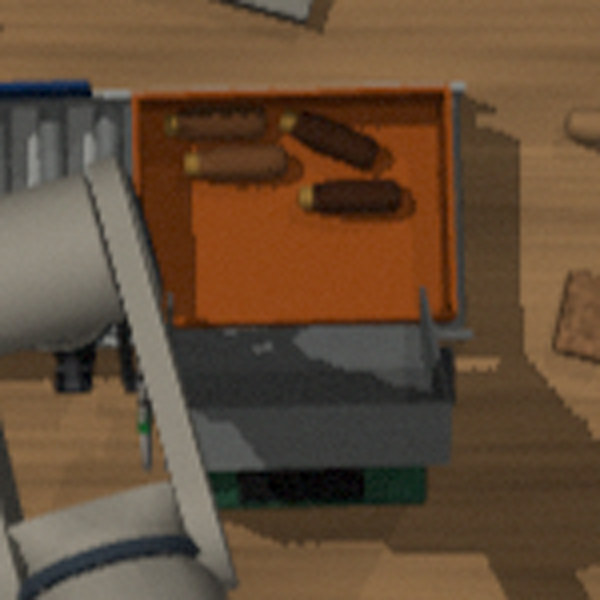

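All four handles lie in the tote, at (215,122), (238,162), (335,140) and (355,197) in the crop. I finish the hold, then bring the pan back.

Call:
{"api": "step_arm", "payload": {
  "moves": [
    {"tx": 0,"ty": 0,"tz": 0,"ax": 0,"ay": 0,"az": 0},
    {"tx": 0,"ty": 0,"tz": 0,"ax": 0,"ay": 0,"az": 0},
    {"tx": 0,"ty": 0,"tz": 0,"ax": 0,"ay": 0,"az": 0},
    {"tx": 0,"ty": 0,"tz": 0,"ax": 0,"ay": 0,"az": 0},
    {"tx": 0,"ty": 0,"tz": 0,"ax": 0,"ay": 0,"az": 0}
  ]
}}

```text
clock: 44.4
eef_pos: [552.5, 164.6, 283.8]
tcp_rot: [-3.141, 0.0, 1.604]
contact_force: [-4.3, -0.6, 0.3]
opening: 0.197
grasp_force: 25.0
```

Call:
{"api": "step_arm", "payload": {
  "moves": [
    {"tx": 0,"ty": 0,"tz": 0,"ax": 0,"ay": 0,"az": 0},
    {"tx": 0,"ty": 0,"tz": 0,"ax": 0,"ay": 0,"az": 0},
    {"tx": 0,"ty": 0,"tz": 0,"ax": 0,"ay": 0,"az": 0},
    {"tx": 0,"ty": 0,"tz": 0,"ax": 0,"ay": 0,"az": 0},
    {"tx": 0,"ty": 0,"tz": 0,"ax": 0,"ay": 0,"az": 0}
  ]
}}

```text
clock: 45.02
eef_pos: [552.5, 164.6, 283.8]
tcp_rot: [-3.141, 0.0, 1.604]
contact_force: [-4.9, -1.5, 1.1]
opening: 0.195
grasp_force: 25.0
```

Call:
{"api": "step_arm", "payload": {
  "moves": [
    {"tx": 0,"ty": 0,"tz": 0,"ax": 0,"ay": 0,"az": 0},
    {"tx": 0,"ty": 0,"tz": 0,"ax": 0,"ay": 0,"az": 0},
    {"tx": 0,"ty": 0,"tz": 0,"ax": 0,"ay": 0,"az": 0}
  ]
}}

```text
clock: 45.4
eef_pos: [552.5, 164.7, 283.8]
tcp_rot: [-3.141, 0.0, 1.604]
contact_force: [-4.8, -1.6, 0.8]
opening: 0.2
grasp_force: 25.0
```

Call:
{"api": "step_arm", "payload": {
  "moves": [
    {"tx": 0,"ty": -0.247,"tz": -0.131,"ax": 0,"ay": 0,"az": 0},
    {"tx": 0,"ty": -0.255,"tz": -0.114,"ax": 0,"ay": 0,"az": 0},
    {"tx": 0,"ty": -0.262,"tz": -0.095,"ax": 0,"ay": 0,"az": 0},
    {"tx": 0,"ty": -0.268,"tz": -0.077,"ax": 0,"ay": 0,"az": 0},
    {"tx": 0,"ty": -0.273,"tz": -0.058,"ax": 0,"ay": 0,"az": 0}
  ]
}}

```text
clock: 46.02
eef_pos: [522.5, 163.8, 298.1]
tcp_rot: [3.134, -0.001, 1.604]
contact_force: [7.2, -3.1, 5.6]
opening: 0.201
grasp_force: 24.8
```

Call:
{"api": "step_arm", "payload": {
  "moves": [
    {"tx": 0,"ty": -0.276,"tz": -0.039,"ax": 0,"ay": 0,"az": 0},
    {"tx": 0,"ty": -0.279,"tz": -0.019,"ax": 0,"ay": 0,"az": 0},
    {"tx": 0,"ty": -0.279,"tz": 0,"ax": 0,"ay": 0,"az": 0},
    {"tx": 0,"ty": -0.279,"tz": 0.019,"ax": 0,"ay": 0,"az": 0},
    {"tx": 0,"ty": -0.276,"tz": 0.039,"ax": 0,"ay": 0,"az": 0}
  ]
}}

```text
clock: 46.65
eef_pos: [487.6, 162.9, 298.1]
tcp_rot: [3.134, -0.001, 1.604]
contact_force: [5.3, -1.5, 7.0]
opening: 0.201
grasp_force: 26.3
```

Call:
{"api": "step_arm", "payload": {
  "moves": [
    {"tx": 0,"ty": -0.273,"tz": 0.058,"ax": 0,"ay": 0,"az": 0},
    {"tx": 0,"ty": -0.268,"tz": 0.077,"ax": 0,"ay": 0,"az": 0},
    {"tx": 0,"ty": -0.262,"tz": 0.095,"ax": 0,"ay": 0,"az": 0},
    {"tx": 0,"ty": -0.255,"tz": 0.114,"ax": 0,"ay": 0,"az": 0},
    {"tx": 0,"ty": -0.247,"tz": 0.131,"ax": 0,"ay": 0,"az": 0}
  ]
}}

```text
clock: 47.28
eef_pos: [454.7, 162.1, 285.9]
tcp_rot: [3.135, -0.002, 1.604]
contact_force: [5.3, -0.6, 2.1]
opening: 0.198
grasp_force: 26.9
```

Call:
{"api": "step_arm", "payload": {
  "moves": [
    {"tx": 0,"ty": -0.06,"tz": 0.02,"ax": 0,"ay": 0,"az": 0},
    {"tx": 0,"ty": 0,"tz": 0,"ax": 0,"ay": 0,"az": 0},
    {"tx": 0,"ty": 0,"tz": 0,"ax": 0,"ay": 0,"az": 0},
    {"tx": 0,"ty": 0,"tz": 0,"ax": 0,"ay": 0,"az": 0}
  ]
}}

```text
clock: 47.78
eef_pos: [452.4, 162.0, 284.8]
tcp_rot: [3.139, -0.001, 1.604]
contact_force: [2.9, 0.9, 7.6]
opening: 0.202
grasp_force: 27.3
```

```bash
python3 plan.py
```

```text
t 47.8 [452.4 162.  284.8] [ 1.798e+02 -1.000e-01  9.190e+01] open 0.2 gf 27.3 F [2.9 0.9 7.6] q [0.34 0.09 1.9  0.   1.14 0.31]
```

Call:
{"api": "step_arm", "payload": {
  "moves": [
    {"tx": 0,"ty": -0.08,"tz": 0.02,"ax": 0,"ay": 0,"az": 0},
    {"tx": 0,"ty": -0.08,"tz": 0.02,"ax": 0,"ay": 0,"az": 0},
    {"tx": 0,"ty": 0,"tz": 0,"ax": 0,"ay": 0,"az": 0},
    {"tx": 0,"ty": 0,"tz": 0,"ax": 0,"ay": 0,"az": 0}
  ]
}}

```text
clock: 48.28
eef_pos: [450.9, 162.0, 284.3]
tcp_rot: [3.133, -0.002, 1.604]
contact_force: [13.7, 0.5, 2.1]
opening: 0.2
grasp_force: 26.8
```

The lever is on its stop (13.7 N). I release it, rise and head to the right end of the tote.

Call:
{"api": "step_arm", "payload": {
  "moves": [
    {"tx": 0,"ty": 0.08,"tz": 0,"ax": 0,"ay": 0,"az": 0},
    {"tx": 0,"ty": 0,"tz": 0,"ax": 0,"ay": 0,"az": 0},
    {"tx": 0,"ty": 0,"tz": 0,"ax": 0,"ay": 0,"az": 0},
    {"tx": 0,"ty": 0,"tz": -0.4,"ax": 0,"ay": 0,"az": 0},
    {"tx": 0,"ty": 0,"tz": -1,"ax": 0,"ay": 0,"az": 0}
  ],
  "gripper": 0.6
}}

```text
clock: 48.9
eef_pos: [448.6, 161.1, 317.4]
tcp_rot: [-3.139, 0.001, 1.604]
contact_force: [0.9, 0.1, 0.3]
opening: 0.597
grasp_force: 0.0
```

Call:
{"api": "step_arm", "payload": {
  "moves": [
    {"tx": 0,"ty": 0,"tz": -1,"ax": 0,"ay": 0,"az": 0},
    {"tx": -0.9,"ty": 0.6,"tz": -0.1,"ax": 0,"ay": 0,"az": 0},
    {"tx": -0.9,"ty": 0.6,"tz": 0,"ax": 0,"ay": 0,"az": 0},
    {"tx": -0.9,"ty": 0.6,"tz": 0,"ax": 0,"ay": 0,"az": 0},
    {"tx": -0.9,"ty": 0.6,"tz": 0,"ax": 0,"ay": 0,"az": 0}
  ]
}}

```text
clock: 49.52
eef_pos: [512.7, 72.7, 345.7]
tcp_rot: [3.141, -0.0, 1.604]
contact_force: [0.8, -0.2, -0.5]
opening: 0.598
grasp_force: 0.0
```

Call:
{"api": "step_arm", "payload": {
  "moves": [
    {"tx": -0.9,"ty": 0.6,"tz": 0,"ax": 0,"ay": 0,"az": 0},
    {"tx": -0.9,"ty": 0.6,"tz": 0,"ax": 0,"ay": 0,"az": 0},
    {"tx": -0.9,"ty": 0.6,"tz": 0,"ax": 0,"ay": 0,"az": 0},
    {"tx": -0.9,"ty": 0.6,"tz": 0,"ax": 0,"ay": 0,"az": 0},
    {"tx": -0.9,"ty": 0.6,"tz": 0,"ax": 0,"ay": 0,"az": 0}
  ],
  "gripper": 0
}}

```text
clock: 50.15
eef_pos: [591.5, -37.4, 345.5]
tcp_rot: [3.141, -0.0, 1.604]
contact_force: [-0.0, 0.7, 0.9]
opening: 0.002
grasp_force: 0.0
```

```bash
python3 plan.py 650,-168,-,- -,-,85,-; cat > tote.py <<'E'
from h import *
import sys
im,d,K,T=grab(sys.argv[1]); save(im,sys.argv[2])
uu,vv=np.meshgrid(range(640),range(400)); P=pts(d,K,T,np.c_[uu.ravel(),vv.ravel()]).reshape(400,640,3); H=np.where(d>0,P[...,2],-99)
hsv=cv2.cvtColor(im,cv2.COLOR_RGB2HSV); rgb=im.astype(int)
m=(H>96)&(H<112)&(hsv[...,0]<16)&(hsv[...,1]>170)&(P[...,0]>530)&(P[...,0]<770)
p=P[m]; q,sz,a=cv2.minAreaRect(p[:,:2].astype(np.float32)); print("tote rim",len(p),np.round(q,1),np.round(sz),round(a,1),p.min(0).round(),p.max(0).round())
m=(H>178)&(H<186)&(P[...,0]>395)&(P[...,0]<540)&(abs(P[...,1])<92)
p=P[m]
if len(p)>200:
    c=np.linalg.lstsq(np.c_[p[:,:2],np.ones(len(p))],p[:,2],rcond=None)[0]; print("pan slope",c)
E
python3 tote.py top t4.png
```

```text
t 50.1 [591.5 -37.4 345.5] [180.   -0.   91.9] open 0.0 gf 0.0 F [-0.   0.7  0.9] q [-0.07  0.23  1.6   0.    1.31 -0.1 ]
650,-168,-,- n 6 tot t [-5.3   2.17 -0.  ] az -0.0 | per row [-0.883  0.361 -0.   ] -0.0
-,-,85,- n 11 tot t [ 0.    0.   10.42] az -0.0 | per row [0.    0.    0.947] -0.0
tote rim 234 [ 644.9 -255.9] [787. 198.] 89.2 [ 541. -648.   96.] [746. 136. 111.]
pan slope [-2.89314702e-03  3.60434373e-05  1.81897090e+02]
```

Call:
{"api": "step_arm", "payload": {
  "moves": [
    {"tx": -0.88,"ty": 0.36,"tz": 0,"ax": 0,"ay": 0,"az": 0},
    {"tx": -0.88,"ty": 0.36,"tz": 0,"ax": 0,"ay": 0,"az": 0},
    {"tx": -0.88,"ty": 0.36,"tz": 0,"ax": 0,"ay": 0,"az": 0},
    {"tx": -0.88,"ty": 0.36,"tz": 0,"ax": 0,"ay": 0,"az": 0},
    {"tx": -0.88,"ty": 0.36,"tz": 0,"ax": 0,"ay": 0,"az": 0}
  ]
}}

```text
clock: 50.82
eef_pos: [640.2, -146.7, 344.9]
tcp_rot: [-3.142, 0.0, 1.603]
contact_force: [-0.0, 0.4, 0.7]
opening: -0.001
grasp_force: 0.0
```

Call:
{"api": "step_arm", "payload": {
  "moves": [
    {"tx": -0.88,"ty": 0.36,"tz": 0,"ax": 0,"ay": 0,"az": 0},
    {"tx": 0,"ty": 0,"tz": 0,"ax": 0,"ay": 0,"az": 0}
  ]
}}

```text
clock: 51.08
eef_pos: [649.8, -168.6, 344.5]
tcp_rot: [-3.141, 0.0, 1.602]
contact_force: [-0.6, -0.5, -0.6]
opening: 0.001
grasp_force: 0.0
```

```bash
python3 plan.py 650,-168,-,- -,-,85,-; python3 tote.py wrist w3.png
```

```text
t 51.1 [ 649.8 -168.6  344.5] [-180.     0.    91.8] open 0.0 gf 0.0 F [-0.6 -0.5 -0.6] q [-0.26  0.36  1.42 -0.    1.35 -0.29]
650,-168,-,- n 1 tot t [ 0.02  0.01 -0.  ] az -0.0 | per row [ 0.024  0.007 -0.   ] -0.0
-,-,85,- n 11 tot t [ 0.    0.   10.38] az -0.0 | per row [0.    0.    0.944] -0.0
tote rim 1546 [654.  -53.7] [190. 144.] 1.8 [ 561. -128.   96.] [750.  21. 108.]
pan slope [-6.41550598e-03 -4.58567311e-04  1.82152770e+02]
```

View pics/w3.png

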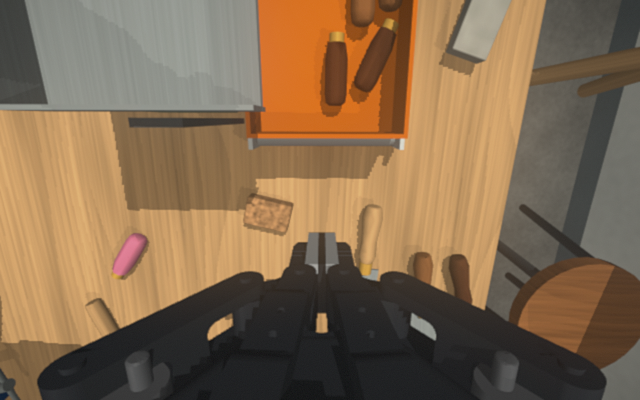

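The handles are in the tote. Its right end wall is at (330,135), y about -128. I descend with closed fingers and push along the lane.

Call:
{"api": "step_arm", "payload": {
  "moves": [
    {"tx": 0,"ty": 0,"tz": 1,"ax": 0,"ay": 0,"az": 0},
    {"tx": 0,"ty": 0,"tz": 1,"ax": 0,"ay": 0,"az": 0},
    {"tx": 0,"ty": 0,"tz": 1,"ax": 0,"ay": 0,"az": 0},
    {"tx": 0,"ty": 0,"tz": 1,"ax": 0,"ay": 0,"az": 0},
    {"tx": 0,"ty": 0,"tz": 1,"ax": 0,"ay": 0,"az": 0}
  ]
}}

```text
clock: 51.75
eef_pos: [649.1, -165.9, 219.4]
tcp_rot: [3.142, -0.0, 1.604]
contact_force: [-1.1, 0.5, 1.1]
opening: -0.002
grasp_force: 0.0
```

Call:
{"api": "step_arm", "payload": {
  "moves": [
    {"tx": 0,"ty": 0,"tz": 1,"ax": 0,"ay": 0,"az": 0},
    {"tx": 0,"ty": 0,"tz": 1,"ax": 0,"ay": 0,"az": 0},
    {"tx": 0,"ty": 0,"tz": 1,"ax": 0,"ay": 0,"az": 0},
    {"tx": 0,"ty": 0,"tz": 1,"ax": 0,"ay": 0,"az": 0},
    {"tx": 0,"ty": 0,"tz": 1,"ax": 0,"ay": 0,"az": 0}
  ]
}}

```text
clock: 52.38
eef_pos: [649.2, -166.0, 94.4]
tcp_rot: [3.141, -0.0, 1.604]
contact_force: [0.3, -0.2, -0.8]
opening: -0.002
grasp_force: 0.0
```

Call:
{"api": "step_arm", "payload": {
  "moves": [
    {"tx": 0.2,"ty": 0,"tz": 0.4,"ax": 0,"ay": 0,"az": 0},
    {"tx": 0.2,"ty": 0,"tz": 0,"ax": 0,"ay": 0,"az": 0},
    {"tx": 0.2,"ty": 0,"tz": 0,"ax": 0,"ay": 0,"az": 0},
    {"tx": 0.2,"ty": 0,"tz": 0,"ax": 0,"ay": 0,"az": 0},
    {"tx": 0.2,"ty": 0,"tz": 0,"ax": 0,"ay": 0,"az": 0}
  ]
}}

```text
clock: 53.0
eef_pos: [648.8, -141.4, 85.6]
tcp_rot: [3.141, 0.0, 1.604]
contact_force: [0.2, -0.2, 0.6]
opening: 0.001
grasp_force: 0.0
```

Call:
{"api": "step_arm", "payload": {
  "moves": [
    {"tx": 0.2,"ty": 0,"tz": 0,"ax": 0,"ay": 0,"az": 0},
    {"tx": 0.2,"ty": 0,"tz": 0,"ax": 0,"ay": 0,"az": 0},
    {"tx": 0.25,"ty": 0,"tz": 0,"ax": 0,"ay": 0,"az": 0},
    {"tx": 0.3,"ty": 0,"tz": 0,"ax": 0,"ay": 0,"az": 0},
    {"tx": 0.35,"ty": 0,"tz": 0,"ax": 0,"ay": 0,"az": 0}
  ]
}}

```text
clock: 53.62
eef_pos: [647.5, -108.9, 84.9]
tcp_rot: [3.141, 0.0, 1.603]
contact_force: [0.5, -2.7, 0.8]
opening: -0.002
grasp_force: 0.0
```

Call:
{"api": "step_arm", "payload": {
  "moves": [
    {"tx": 0.4,"ty": 0,"tz": 0,"ax": 0,"ay": 0,"az": 0},
    {"tx": 0.4,"ty": 0,"tz": 0,"ax": 0,"ay": 0,"az": 0},
    {"tx": 0.4,"ty": 0,"tz": 0,"ax": 0,"ay": 0,"az": 0},
    {"tx": 0.4,"ty": 0,"tz": 0,"ax": 0,"ay": 0,"az": 0},
    {"tx": 0.4,"ty": 0,"tz": 0,"ax": 0,"ay": 0,"az": 0}
  ]
}}

```text
clock: 54.25
eef_pos: [645.7, -58.7, 84.9]
tcp_rot: [-3.142, 0.0, 1.604]
contact_force: [1.0, -3.2, 0.2]
opening: -0.0
grasp_force: 0.0
```

```bash
python3 plan.py 645.5,147,-,-; python3 pan.py scene s1.png; python3 tote.py top t5.png
```

```text
t 54.2 [645.7 -58.7  84.9] [-180.     0.    91.9] open -0.0 gf 0.0 F [ 1.  -3.2  0.2] q [-0.09  0.58  1.7  -0.    0.86 -0.13]
645.5,147,-,- n 9 tot t [ 8.22  0.26 -0.  ] az -0.0 | per row [ 0.914  0.029 -0.   ] -0.0
tote rim 230 [ 642.8 -213.7] [865. 194.] 89.3 [ 541. -645.   96.] [743. 218. 112.]
pan slope [ 2.52340018e-04 -7.01250513e-04  1.80300065e+02]
```

View pics/s1.png

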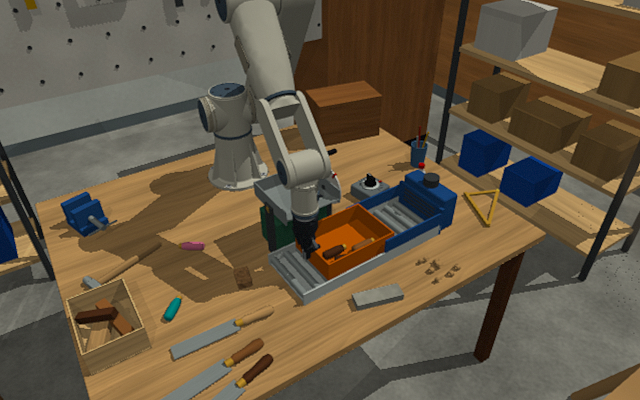

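The tote at (350,240) rolls well and the arm is clear of the pan. I keep pushing.

Call:
{"api": "step_arm", "payload": {
  "moves": [
    {"tx": 0.4,"ty": 0.02,"tz": 0,"ax": 0,"ay": 0,"az": 0},
    {"tx": 0.4,"ty": 0.02,"tz": 0,"ax": 0,"ay": 0,"az": 0},
    {"tx": 0.4,"ty": 0.02,"tz": 0,"ax": 0,"ay": 0,"az": 0},
    {"tx": 0.4,"ty": 0.02,"tz": 0,"ax": 0,"ay": 0,"az": 0},
    {"tx": 0.4,"ty": 0.02,"tz": 0,"ax": 0,"ay": 0,"az": 0}
  ]
}}

```text
clock: 54.98
eef_pos: [646.6, -8.5, 84.8]
tcp_rot: [-3.141, 0.0, 1.604]
contact_force: [0.0, -2.2, -0.4]
opening: 0.002
grasp_force: 0.0
```

Call:
{"api": "step_arm", "payload": {
  "moves": [
    {"tx": 0.4,"ty": 0.02,"tz": 0,"ax": 0,"ay": 0,"az": 0},
    {"tx": 0.4,"ty": 0.02,"tz": 0,"ax": 0,"ay": 0,"az": 0},
    {"tx": 0.4,"ty": 0.02,"tz": 0,"ax": 0,"ay": 0,"az": 0},
    {"tx": 0.4,"ty": 0.02,"tz": 0,"ax": 0,"ay": 0,"az": 0},
    {"tx": 0.4,"ty": 0.02,"tz": 0,"ax": 0,"ay": 0,"az": 0}
  ]
}}

```text
clock: 55.6
eef_pos: [647.5, 41.4, 84.9]
tcp_rot: [-3.142, 0.0, 1.604]
contact_force: [-0.9, -2.9, 0.2]
opening: 0.005
grasp_force: 0.0
```

Call:
{"api": "step_arm", "payload": {
  "moves": [
    {"tx": 0.4,"ty": 0.02,"tz": 0,"ax": 0,"ay": 0,"az": 0},
    {"tx": 0.4,"ty": 0,"tz": 0,"ax": 0,"ay": 0,"az": 0},
    {"tx": 0.4,"ty": 0,"tz": 0,"ax": 0,"ay": 0,"az": 0},
    {"tx": 0.4,"ty": 0,"tz": 0,"ax": 0,"ay": 0,"az": 0},
    {"tx": 0.4,"ty": 0,"tz": 0,"ax": 0,"ay": 0,"az": 0}
  ]
}}

```text
clock: 56.22
eef_pos: [646.4, 91.4, 85.0]
tcp_rot: [3.141, 0.0, 1.604]
contact_force: [-0.5, -3.3, -0.3]
opening: -0.002
grasp_force: 0.0
```

Call:
{"api": "step_arm", "payload": {
  "moves": [
    {"tx": 0.35,"ty": 0,"tz": 0,"ax": 0,"ay": 0,"az": 0},
    {"tx": 0.3,"ty": 0,"tz": 0,"ax": 0,"ay": 0,"az": 0},
    {"tx": 0.25,"ty": 0,"tz": 0,"ax": 0,"ay": 0,"az": 0},
    {"tx": 0.2,"ty": 0,"tz": 0,"ax": 0,"ay": 0,"az": 0},
    {"tx": 0.15,"ty": 0,"tz": 0,"ax": 0,"ay": 0,"az": 0}
  ]
}}

```text
clock: 56.85
eef_pos: [645.3, 122.3, 84.9]
tcp_rot: [3.141, -0.0, 1.604]
contact_force: [0.7, -2.3, 0.1]
opening: -0.001
grasp_force: 0.0
```

```bash
python3 plan.py 645.5,147,-,-
```

```text
t 56.9 [645.3 122.3  84.9] [180.   -0.   91.9] open -0.0 gf 0.0 F [ 0.7 -2.3  0.1] q [0.19 0.59 1.68 0.   0.87 0.15]
645.5,147,-,- n 1 tot t [ 0.99  0.04 -0.  ] az -0.0 | per row [ 0.987  0.039 -0.   ] -0.0
```

Call:
{"api": "step_arm", "payload": {
  "moves": [
    {"tx": 0.15,"ty": 0,"tz": 0,"ax": 0,"ay": 0,"az": 0},
    {"tx": 0.15,"ty": 0,"tz": 0,"ax": 0,"ay": 0,"az": 0},
    {"tx": 0.15,"ty": 0,"tz": 0,"ax": 0,"ay": 0,"az": 0},
    {"tx": 0.15,"ty": 0,"tz": 0,"ax": 0,"ay": 0,"az": 0},
    {"tx": 0.15,"ty": 0,"tz": 0,"ax": 0,"ay": 0,"az": 0}
  ]
}}

```text
clock: 57.48
eef_pos: [644.7, 141.0, 85.0]
tcp_rot: [3.141, 0.0, 1.604]
contact_force: [1.3, -1.0, -0.3]
opening: 0.001
grasp_force: 0.0
```

Call:
{"api": "step_arm", "payload": {
  "moves": [
    {"tx": 0.08,"ty": 0,"tz": 0,"ax": 0,"ay": 0,"az": 0},
    {"tx": 0.08,"ty": 0,"tz": 0,"ax": 0,"ay": 0,"az": 0},
    {"tx": 0.08,"ty": 0,"tz": 0,"ax": 0,"ay": 0,"az": 0}
  ]
}}

```text
clock: 57.85
eef_pos: [643.5, 143.7, 84.8]
tcp_rot: [-3.139, 0.005, 1.605]
contact_force: [-3.4, -24.7, 7.8]
opening: -0.002
grasp_force: 0.0
```

The tote is against the end stop (24.7 N). I back off, rise and go to the timer.

Call:
{"api": "step_arm", "payload": {
  "moves": [
    {"tx": -0.2,"ty": 0,"tz": 0,"ax": 0,"ay": 0,"az": 0},
    {"tx": -0.4,"ty": 0,"tz": 0,"ax": 0,"ay": 0,"az": 0},
    {"tx": 0,"ty": 0,"tz": -1,"ax": 0,"ay": 0,"az": 0},
    {"tx": 0,"ty": 0,"tz": -1,"ax": 0,"ay": 0,"az": 0},
    {"tx": 0,"ty": 0,"tz": -1,"ax": 0,"ay": 0,"az": 0}
  ]
}}

```text
clock: 58.48
eef_pos: [644.8, 131.7, 160.5]
tcp_rot: [-3.141, -0.0, 1.604]
contact_force: [0.5, -0.1, -0.4]
opening: -0.0
grasp_force: 0.0
```

Call:
{"api": "step_arm", "payload": {
  "moves": [
    {"tx": 0,"ty": 0,"tz": -1,"ax": 0,"ay": 0,"az": 0},
    {"tx": 0,"ty": 0,"tz": -1,"ax": 0,"ay": 0,"az": 0},
    {"tx": 0,"ty": 0,"tz": -1,"ax": 0,"ay": 0,"az": 0},
    {"tx": 0,"ty": 0,"tz": -1,"ax": 0,"ay": 0,"az": 0},
    {"tx": 0.9,"ty": -0.9,"tz": -0.5,"ax": 0,"ay": 0,"az": 0}
  ]
}}

```text
clock: 59.1
eef_pos: [623.0, 152.8, 273.9]
tcp_rot: [3.139, -0.001, 1.602]
contact_force: [-0.2, 0.3, 0.2]
opening: 0.0
grasp_force: 0.0
```

Call:
{"api": "step_arm", "payload": {
  "moves": [
    {"tx": 0.9,"ty": -0.9,"tz": 0,"ax": 0,"ay": 0,"az": 0},
    {"tx": 0.9,"ty": -0.9,"tz": 0,"ax": 0,"ay": 0,"az": 0},
    {"tx": 0.9,"ty": -0.9,"tz": 0,"ax": 0,"ay": 0,"az": 0},
    {"tx": 0.9,"ty": -0.9,"tz": 0,"ax": 0,"ay": 0,"az": 0},
    {"tx": 0.9,"ty": -0.9,"tz": 0,"ax": 0,"ay": 0,"az": 0}
  ],
  "gripper": 0.5
}}

```text
clock: 59.72
eef_pos: [504.7, 262.8, 272.4]
tcp_rot: [-3.142, -0.001, 1.604]
contact_force: [1.1, 0.0, -0.2]
opening: 0.5
grasp_force: 0.0
```

Call:
{"api": "step_arm", "payload": {
  "moves": [
    {"tx": 0.9,"ty": -0.9,"tz": 0,"ax": 0,"ay": 0,"az": 0},
    {"tx": 0.9,"ty": -0.9,"tz": 0,"ax": 0,"ay": 0,"az": 0},
    {"tx": 0.5,"ty": -0.7,"tz": 0,"ax": 0,"ay": 0,"az": 0},
    {"tx": 0,"ty": 0,"tz": 0,"ax": 0,"ay": 0,"az": 0}
  ]
}}

```text
clock: 60.22
eef_pos: [440.3, 318.1, 272.5]
tcp_rot: [-3.141, -0.0, 1.605]
contact_force: [1.1, 0.4, -0.1]
opening: 0.497
grasp_force: 0.0
```

```bash
python3 plan.py 423.8,365.5,-,-; python3 pan.py top t6.png; python3 tote.py top t6.png; python3 pan.py wrist w4.png; python3 - <<'E'
import cv2,numpy as np
a=cv2.imread("pics/t6.png")[110:260,170:330]; b=cv2.imread("pics/w4.png")
a=cv2.resize(a,(400,375),interpolation=2); b=cv2.resize(b,(600,375))[:,150:550]
cv2.imwrite("pics/c6.png",np.hstack([a,b]))
E
```

```text
t 60.2 [440.3 318.1 272.5] [-180.   -0.   92.] open 0.5 gf 0.0 F [ 1.1  0.4 -0.1] q [0.62 0.21 1.79 0.   1.14 0.59]
423.8,365.5,-,- n 2 tot t [ 1.92 -0.59 -0.  ] az -0.0 | per row [ 0.959 -0.297 -0.   ] -0.0
tote rim 471 [ 641.1 -110.8] [1063.  199.] 89.9 [ 541. -642.   96.] [741. 421. 111.]
pan slope [-1.44010137e-03  1.27998187e-04  1.81077755e+02]
```

View pics/c6.png

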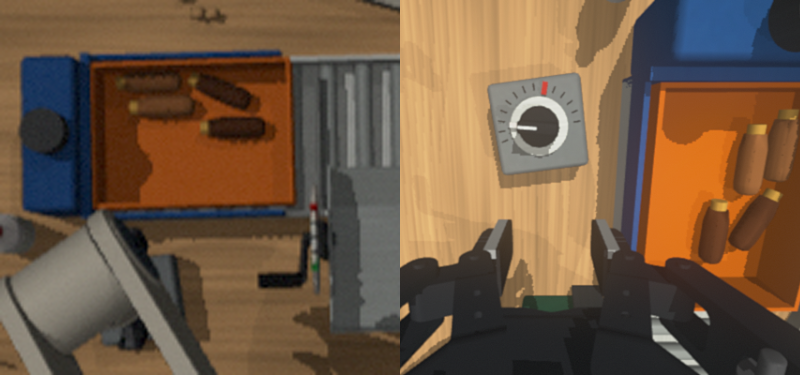

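Left: the tote is home with all four handles. Right: the dial with the pointer to the left at (522,127), the red marker at (545,88) and the knob axis at (538,127). I measure them.

```bash
cat > knob.py <<'E'
from h import *
z=np.load("last.npz"); im,d,K,T=[z[k] for k in("im","d","K","T")]
uu,vv=np.meshgrid(range(640),range(400)); P=pts(d,K,T,np.c_[uu.ravel(),vv.ravel()]).reshape(400,640,3); H=np.where(d>0,P[...,2],-99)
near=(np.hypot(P[...,0]-424,P[...,1]-366)<52)
hsv=cv2.cvtColor(im,cv2.COLOR_RGB2HSV)
def big(m):
    n,l,s,c=cv2.connectedComponentsWithStats(m.astype(np.uint8)); return l==1+np.argmax(s[1:,4])
m=big((H>84)&(H<100)&near); p=P[m]; q,sz,a=cv2.minAreaRect(p[:,:2].astype(np.float32)); print("bar",m.sum(),np.round(q,1),np.round(sz,1),round(a,1),np.median(p[:,2]).round(1))
bx=np.array(q)
m=big((H>44)&(H<54)&(np.hypot(P[...,0]-424,P[...,1]-366)<85)); p=P[m]; q,sz,a=cv2.minAreaRect(p[:,:2].astype(np.float32)); print("box",np.round(q,1),np.round(sz,1),round(a,1)); 
cc=(bx+np.array(q))/2
red=((hsv[...,0]<8)|(hsv[...,0]>172))&(hsv[...,1]>140)&(hsv[...,2]>60)&near; red=big(red); p=P[red]; print("red",red.sum(),p.mean(0).round(1),"r",np.hypot(*(p[:,:2]-cc).T).min().round(1),np.hypot(*(p[:,:2]-cc).T).max().round(1),"ang",np.degrees(np.arctan2(*(p.mean(0)[:2]-cc)[::-1])).round(1))
wh=(hsv[...,1]<40)&(hsv[...,2]>185)&near
r_=np.hypot(P[...,0]-cc[0],P[...,1]-cc[1]); 
for lo,hi in((6,20),(20,26),(26,30),(30,36)):
    m=wh&(r_>lo)&(r_<hi)
    if m.sum(): p=P[m]; an=np.degrees(np.arctan2(p[:,1]-cc[1],p[:,0]-cc[0]))%360; print(lo,hi,m.sum(),"ang",np.median(an).round(1),np.percentile(an,[5,95]).round(),"z",np.percentile(p[:,2],[10,50,90]).round())
c=np.round([np.median(uu[red]),np.median(vv[red])]).astype(int); cv2.imwrite("pics/k.png",cv2.resize(im[c[1]-25:c[1]+95,c[0]-70:c[0]+70,::-1],None,fx=4,fy=4,interpolation=2))
E
python3 knob.py
```

```text
bar 635 [426.5 363.9] [14.  43.1] 87.8 93.4
box [426.4 363.8] [110. 110.] 9.5
red 68 [431.3 406.9  55.7] r 36.6 50.0 ang 83.5
6 20 45 ang 177.9 [169. 183.] z [94. 94. 95.]
20 26 156 ang 87.8 [ 10. 347.] z [54. 55. 56.]
26 30 410 ang 119.4 [ 12. 348.] z [54. 55. 56.]
30 36 493 ang 127.3 [ 15. 346.] z [54. 55. 56.]
```

View pics/k.png

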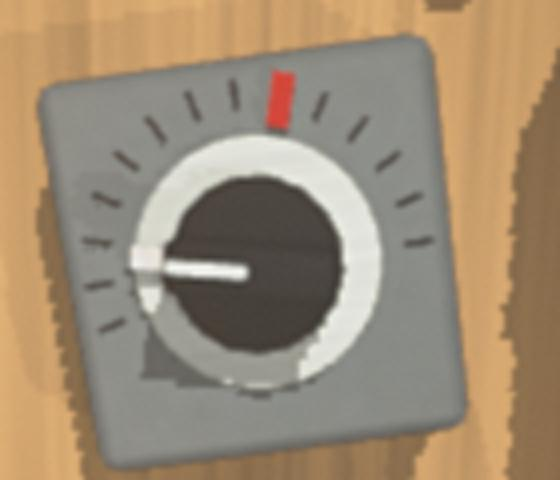

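Call:
{"api": "step_arm", "payload": {
  "moves": [
    {"tx": 0.94,"ty": -0.265,"tz": 0,"ax": 0,"ay": 0,"az": 0},
    {"tx": 0.94,"ty": -0.265,"tz": 0,"ax": 0,"ay": 0,"az": 0},
    {"tx": 0,"ty": 0,"tz": 0.2,"ax": 0,"ay": 0,"az": -0.106},
    {"tx": 0,"ty": 0,"tz": 0.2,"ax": 0,"ay": 0,"az": -0.106},
    {"tx": 0,"ty": 0,"tz": 0.2,"ax": 0,"ay": 0,"az": -0.106}
  ]
}}

```text
clock: 61.0
eef_pos: [427.3, 363.7, 257.2]
tcp_rot: [3.142, 0.0, 2.108]
contact_force: [-0.7, 0.0, -0.4]
opening: 0.498
grasp_force: 0.0
```

Call:
{"api": "step_arm", "payload": {
  "moves": [
    {"tx": 0,"ty": 0,"tz": 0.8,"ax": 0,"ay": 0,"az": -0.106},
    {"tx": 0,"ty": 0,"tz": 0.8,"ax": 0,"ay": 0,"az": -0.106},
    {"tx": 0,"ty": 0,"tz": 0.8,"ax": 0,"ay": 0,"az": -0.106},
    {"tx": 0,"ty": 0,"tz": 0.8,"ax": 0,"ay": 0,"az": -0.106},
    {"tx": 0,"ty": 0,"tz": 0.8,"ax": 0,"ay": 0,"az": -0.106}
  ]
}}

```text
clock: 61.62
eef_pos: [427.4, 363.6, 156.7]
tcp_rot: [3.142, 0.0, 2.94]
contact_force: [-0.5, 0.0, -0.1]
opening: 0.498
grasp_force: 0.0
```

Call:
{"api": "step_arm", "payload": {
  "moves": [
    {"tx": 0,"ty": 0,"tz": 0,"ax": 0,"ay": 0,"az": -0.105},
    {"tx": 0,"ty": 0,"tz": 0,"ax": 0,"ay": 0,"az": 0},
    {"tx": 0,"ty": 0,"tz": 0,"ax": 0,"ay": 0,"az": 0}
  ]
}}

```text
clock: 62.0
eef_pos: [427.1, 364.0, 157.6]
tcp_rot: [3.141, 0.0, 3.096]
contact_force: [-0.5, 0.4, -0.0]
opening: 0.5
grasp_force: 0.0
```

```bash
python3 plan.py 425.5,364.5,92,177.8
```

```text
t 62.0 [427.1 364.  157.6] [180.    0.  177.4] open 0.5 gf 0.0 F [-0.5  0.4 -0. ] q [ 0.7   0.37  1.86 -0.    0.91 -0.82]
425.5,364.5,92,177.8 n 3 tot t [0.06 0.02 2.62] az -0.004 | per row [0.022 0.006 0.875] -0.0015
```

Call:
{"api": "step_arm", "payload": {
  "moves": [
    {"tx": 0.03,"ty": 0,"tz": 0.88,"ax": 0,"ay": 0,"az": 0},
    {"tx": 0,"ty": 0,"tz": 0.88,"ax": 0,"ay": 0,"az": 0},
    {"tx": 0,"ty": 0,"tz": 0.8,"ax": 0,"ay": 0,"az": 0},
    {"tx": 0,"ty": 0,"tz": 0,"ax": 0,"ay": 0,"az": 0}
  ]
}}

```text
clock: 62.5
eef_pos: [425.3, 363.6, 92.5]
tcp_rot: [-3.14, -0.002, 3.098]
contact_force: [-0.2, 0.0, -0.3]
opening: 0.5
grasp_force: 0.0
```

Call:
{"api": "step_arm", "payload": {
  "moves": [
    {"tx": 0,"ty": 0,"tz": 0,"ax": 0,"ay": 0,"az": 0},
    {"tx": 0,"ty": 0,"tz": 0,"ax": 0,"ay": 0,"az": 0},
    {"tx": 0,"ty": 0,"tz": 0,"ax": 0,"ay": 0,"az": 0},
    {"tx": 0,"ty": 0,"tz": 0,"ax": 0,"ay": 0,"az": 0},
    {"tx": 0,"ty": 0,"tz": 0,"ax": 0,"ay": 0,"az": 0}
  ],
  "gripper": 0,
  "newtons": 25
}}

```text
clock: 63.12
eef_pos: [426.4, 364.9, 94.5]
tcp_rot: [3.14, 0.002, 3.1]
contact_force: [-0.5, 1.8, 6.6]
opening: 0.152
grasp_force: 28.6
```

```bash
python3 plan.py -,-,-,83.5
```

```text
t 63.1 [426.4 364.9  94.5] [1.799e+02 1.000e-01 1.776e+02] open 0.15 gf 28.6 F [-0.5  1.8  6.6] q [ 0.71  0.46  1.9   0.    0.78 -0.82]
-,-,-,83.5 n 9 tot t [ 0.  0. -0.] az 1.046 | per row [ 0.  0. -0.] 0.1162
```

Call:
{"api": "step_arm", "payload": {
  "moves": [
    {"tx": 0,"ty": 0,"tz": 0,"ax": 0,"ay": 0,"az": 0.1},
    {"tx": 0,"ty": 0,"tz": 0,"ax": 0,"ay": 0,"az": 0.1},
    {"tx": 0,"ty": 0,"tz": 0,"ax": 0,"ay": 0,"az": 0.1},
    {"tx": 0,"ty": 0,"tz": 0,"ax": 0,"ay": 0,"az": 0.1},
    {"tx": 0,"ty": 0,"tz": 0,"ax": 0,"ay": 0,"az": 0.1}
  ]
}}

```text
clock: 63.75
eef_pos: [426.0, 364.2, 94.5]
tcp_rot: [3.141, 0.0, 2.31]
contact_force: [-2.0, -2.2, 10.0]
opening: 0.155
grasp_force: 29.2
```

Call:
{"api": "step_arm", "payload": {
  "moves": [
    {"tx": 0,"ty": 0,"tz": 0,"ax": 0,"ay": 0,"az": 0.1},
    {"tx": 0,"ty": 0,"tz": 0,"ax": 0,"ay": 0,"az": 0.1},
    {"tx": 0,"ty": 0,"tz": 0,"ax": 0,"ay": 0,"az": 0.1},
    {"tx": 0,"ty": 0,"tz": 0,"ax": 0,"ay": 0,"az": 0.1},
    {"tx": 0,"ty": 0,"tz": 0,"ax": 0,"ay": 0,"az": 0.1}
  ]
}}

```text
clock: 64.38
eef_pos: [425.3, 364.0, 94.5]
tcp_rot: [-3.141, 0.0, 1.524]
contact_force: [-5.2, -1.7, 13.8]
opening: 0.154
grasp_force: 29.6
```

Call:
{"api": "step_arm", "payload": {
  "moves": [
    {"tx": 0,"ty": 0,"tz": 0,"ax": 0,"ay": 0,"az": 0.046},
    {"tx": 0,"ty": 0,"tz": 0,"ax": 0,"ay": 0,"az": 0},
    {"tx": 0,"ty": 0,"tz": 0,"ax": 0,"ay": 0,"az": 0},
    {"tx": 0,"ty": 0,"tz": 0,"ax": 0,"ay": 0,"az": 0}
  ]
}}

```text
clock: 64.88
eef_pos: [425.2, 364.0, 94.5]
tcp_rot: [-3.141, 0.001, 1.457]
contact_force: [-5.2, -2.6, 13.0]
opening: 0.158
grasp_force: 29.6
```

Call:
{"api": "step_arm", "payload": {
  "moves": [
    {"tx": 0,"ty": 0,"tz": 0,"ax": 0,"ay": 0,"az": 0},
    {"tx": 0,"ty": 0,"tz": 0,"ax": 0,"ay": 0,"az": 0},
    {"tx": 0,"ty": 0,"tz": 0,"ax": 0,"ay": 0,"az": 0},
    {"tx": 0,"ty": 0,"tz": -0.5,"ax": 0,"ay": 0,"az": 0},
    {"tx": 0,"ty": 0,"tz": -1,"ax": 0,"ay": 0,"az": 0}
  ],
  "gripper": 0.5
}}

```text
clock: 65.5
eef_pos: [425.3, 363.9, 131.1]
tcp_rot: [-3.14, 0.001, 1.458]
contact_force: [0.2, -0.3, 0.5]
opening: 0.5
grasp_force: 0.0
```

Call:
{"api": "step_arm", "payload": {
  "moves": [
    {"tx": -0.4,"ty": 0,"tz": -1,"ax": 0,"ay": 0,"az": 0},
    {"tx": -0.4,"ty": 0,"tz": -1,"ax": 0,"ay": 0,"az": 0},
    {"tx": -0.4,"ty": 0,"tz": -1,"ax": 0,"ay": 0,"az": 0},
    {"tx": -0.4,"ty": 0,"tz": -1,"ax": 0,"ay": 0,"az": 0},
    {"tx": -0.4,"ty": 0,"tz": -1,"ax": 0,"ay": 0,"az": 0}
  ]
}}

```text
clock: 66.12
eef_pos: [420.0, 314.2, 257.6]
tcp_rot: [3.141, -0.001, 1.457]
contact_force: [-0.0, 0.5, -0.3]
opening: 0.503
grasp_force: 0.0
```

Call:
{"api": "step_arm", "payload": {
  "moves": [
    {"tx": 0,"ty": 0,"tz": -1,"ax": 0,"ay": 0,"az": 0},
    {"tx": 0,"ty": 0,"tz": 0,"ax": 0,"ay": 0,"az": 0}
  ]
}}

```text
clock: 66.38
eef_pos: [421.0, 315.1, 283.4]
tcp_rot: [3.138, -0.003, 1.457]
contact_force: [-0.0, -0.1, 0.4]
opening: 0.499
grasp_force: 0.0
```

```bash
python3 plan.py; python3 tote.py top t7.png; python3 pan.py wrist w5.png; python3 knob.py
```

```text
t 66.4 [421.  315.1 283.4] [179.8  -0.2  83.5] open 0.5 gf 0.0 F [-0.  -0.1  0.4] q [ 0.64  0.17  1.82 -0.    1.15  0.75]
tote rim 470 [ 642.3 -108.2] [ 198. 1057.] 0.0 [ 543. -637.   96.] [741. 420. 112.]
pan slope [ 7.33155260e-04 -6.53217787e-04  1.80082078e+02]
bar 602 [426.6 364. ] [42.6 13.4] 83.5 93.5
box [426.4 363.8] [110.  110.1] 9.4
red 64 [430.9 406.9  55.6] r 36.9 49.4 ang 84.1
6 20 60 ang 83.2 [80. 92.] z [ 94.  95. 400.]
20 26 141 ang 97.5 [ 13. 349.] z [54. 55. 60.]
26 30 450 ang 140.7 [ 15. 343.] z [54. 55. 56.]
30 36 542 ang 155.7 [ 17. 343.] z [54. 55. 56.]
```

View pics/w5.png

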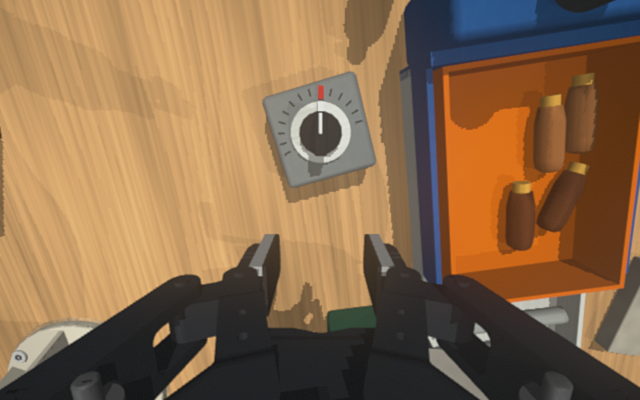

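The pointer (320,122) is at the red marker (320,93), within 1°. The tote is against the stop with four handles and the pan is level, so I hand the job in.

```bash
python3 -c "
from rig import workorder
print(workorder.sign_off())"
```

```text
the job is handed in; nothing more can be done
None
```

I handed the job in at about 66 s: the four handles present went through the pan into the tote, the tote is against the bay's end stop, the pan is back level, and the timer's pointer is within about 1° of the red marker; the sign-off returned no verdict.

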